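# Tidy the worktop: spice jars into the rack, utensils into the pot

### The job

Tidy up after cooking: stand every spice jar in a recess of the wooden rack, side by side in one row with no empty recess between them, and stand every loose utensil (peeler, bottle opener, teaspoons, whichever are there, also the teaspoon that may be lying on the rack) in the white pot, handle down and working end up, well down in the pot and leaning on its rim. Leave the pot standing about where it is, and do not disturb the honey jar and the pepper mill behind the work.

Things in the scene. Friction and masses are not known exactly. Their poses are not given: they have to be found in the camera images.
- rack: dark wooden spice rack, fixed: a flat board 212 mm (its x) by 68 mm (its y), 18 mm high, on the worktop, with four round recesses in a row along its x axis at 52 mm spacing, each 46 mm across (mouths eased) and 8 mm deep, so that a jar stands 10 mm above the worktop in one; origin at the centre of its underside. It stands along one side of the worktop, its x axis about along world x, and may change sides with the pot
- place1 (a point): centre of the floor of recess 1 of the rack (x = -78 mm in the rack's frame, 10 mm above the worktop)
- place2 (a point): centre of the floor of recess 2 of the rack (x = -26 mm in the rack's frame, 10 mm above the worktop)
- place3 (a point): centre of the floor of recess 3 of the rack (x = 26 mm in the rack's frame, 10 mm above the worktop)
- place4 (a point): centre of the floor of recess 4 of the rack (x = 78 mm in the rack's frame, 10 mm above the worktop)
- pot: white round utensil pot, loose, about 0.9 kg: 110 mm high, 89 mm across at the rim, walls 4 mm, inside 80 mm wide (a little less at the foot) and 103 mm deep; open at the top; origin at the centre of its underside, z up its axis
- pot_mouth (a point): centre of the pot's mouth, level with the rim
- peeler: dark green vegetable peeler with a short metal blade, 170 mm long, solid for grasping as a 25 mm wide, 14 mm thick bar, about 80 g. Lies flat at the start. Origin at the middle of its length and width, on its underside; its x axis points from the handle to the working end, z up as it lies. None if absent.
- peeler_handle_end (a point): tip of the peeler's handle, on its long axis, about 6 mm above its underside. None if absent.
- opener: bottle opener with a yellow handle and a metal head, 174 mm long, solid for grasping as a 41 mm wide, 16 mm thick bar over its full length, about 80 g. Lies flat at the start. Origin at the middle of its length and width, on its underside; its x axis points from the handle to the working end, z up as it lies. None if absent.
- opener_handle_end (a point): tip of the opener's handle, on its long axis, about 6 mm above its underside. None if absent.
- spoon1: metal teaspoon, 132 mm long, 26 mm wide at the bowl, 9 mm high, about 20 g, solid for grasping as the outline stretched round it. Lies flat at the start. Origin at the middle of its length and width, on its underside; its x axis points from the handle to the working end, z up as it lies. None if absent. Its bowl is the working end.
- spoon1_handle_end (a point): tip of the teaspoon's handle, on its long axis, about 6 mm above its underside. None if absent.
- spoon2: metal teaspoon, 132 mm long, 26 mm wide at the bowl, 9 mm high, about 20 g, solid for grasping as the outline stretched round it. Lies flat at the start. Origin at the middle of its length and width, on its underside; its x axis points from the handle to the working end, z up as it lies. None if absent. Its bowl is the working end. It starts lying along the top of the rack, over the recesses.
- spoon2_handle_end (a point): tip of the teaspoon's handle, on its long axis, about 6 mm above its underside. None if absent.
- jar1: spice jar, about 100 g: glass body 40 mm across, 82 mm high, under a slightly flaring black screw cap about 44 mm across that ends at 108 mm; origin at the centre of its underside, z up its axis. All the jars count alike. None if absent.
- jar2: spice jar, about 100 g: glass body 40 mm across, 82 mm high, under a slightly flaring black screw cap about 44 mm across that ends at 108 mm; origin at the centre of its underside, z up its axis. All the jars count alike. None if absent.
- jar3: spice jar, about 100 g: glass body 40 mm across, 82 mm high, under a slightly flaring black screw cap about 44 mm across that ends at 108 mm; origin at the centre of its underside, z up its axis. All the jars count alike. None if absent.
- jar4: spice jar, about 100 g: glass body 40 mm across, 82 mm high, under a slightly flaring black screw cap about 44 mm across that ends at 108 mm; origin at the centre of its underside, z up its axis. All the jars count alike. None if absent.
- honey: honey jar with a grey lid, 61 mm across, 95 mm high, a bystander behind the work at the left of the sink; origin at the centre of its underside
- mill: pepper mill 60 mm across, 172 mm high, a bystander behind the work at the right of the sink; origin at the centre of its underside

How it is judged:
By the outcome, as a careful person would: the job done as asked, in the order asked, and still so for the second after the job is handed in, with the robot touching nothing.
Of peeler, opener, spoon1, spoon2 only 3 to 4 are there at a start; the rules pass over those that are not, and their reading is None.
Of jar1, jar2, jar3, jar4 only 3 to 4 are there at a start; the rules pass over those that are not, and their reading is None.
At some moment in a run one of peeler, opener, spoon1 may be knocked a few centimetres aside while the robot is not near it.
It also fails if it takes over 208 s, if anything falls off the work surface, if the arm or the gripper's body presses on something with over 40 N, if the wrist force passes 120 N, or if a joint passes its speed limit or range.

### The arm

A 7-joint arm with a two-finger parallel gripper is mounted at the origin on a cart in front of the work surface, level with it; the furniture and walls round the work are solid. World frame = base frame: x ahead of the robot, y to its left, z up, the work surface at z = 0. Lengths are in m, angles in rad, forces in N, time in s.
With the tool pointing down it reaches from about 0.4 to 0.875 m from the base axis. Payload 6.5 kg.
Tool frame: the origin (TCP) lies midway between the tips of the shut fingers; the grasp point (between the pads) lies 19 mm behind it; z points along the fingers, y is the line along which they close (so a half turn about z gives the same grasp; the last joint's range is limited). The gripper opens to 85 mm and grips with 20 to 120 N. Pads are 22 mm wide; open, the fingers measure 114 mm over their backs; the gripper's body (76 mm by 85 mm) begins 54 mm behind the grasp point. The pads swing forward as they close: fully open they stand 13 mm farther back than shut.
Start: joints at [1.261, 0.536, -0.004, 1.538, 0.003, 1.067, -0.071], TCP at [0.157, -0.631, 0.231] pointing down, gripper open.
Joint ranges: [-2.7, 2.7], [-0.37, 2.16], [-1.27, 1.26], [0.24, 2.4], [-1.31, 4.45], [0.19, 1.91], [-2.76, 2.76]. Speed limits (rad/s): [2.39, 2.39, 3.14, 3.14, 3.14, 3.14, 3.14].

### API

Orientations are given as a unit quaternion [w, x, y, z].
In Python, from cell import readout, grab_frame, camera_model, bot, boxes_of, tip_of gives the robot as it stands.
- The arm moves only by the shell command python3 -m jog 'ROWS'. ROWS is a JSON object of lists of equal length, an entry for each row: "delta_pos": the shift along the tool's x, y, z in units of 30 mm (1.0 is 30 mm), a list of three; "rotation": the turn, a rotation vector about the tool's x, y, z in units of 5 degrees (1.0 is 5 degrees), a list of three; "grip": the gripper's target within -1 to 1 (shut at 1, half-way at 0, fully open at -1). In form: {"delta_pos": [[dx, dy, dz], ...], "rotation": [[ax, ay, az], ...], "grip": [grip, ...]}. A call has 1 to 20 rows; each row shifts and turns the commanded pose from where the row before left it, along the tool's axes as they then stand; what a row does not reach is not made up. A row lasts 1/12 s, in which the tool goes at most 41.7 mm and 7.16 degrees, less where a joint would pass 70% of its speed; a pose out of reach is approached as far as the arm can. A call is refused whole if a number of a shift passes 1 or a number of a turn 1, either way. A call with a gripper value outside its range is refused whole. The fingers move at their own pace and stop on an object; the grip force is fixed at half the most. Time passes only in rows, so rows that do not move let the fingers close. It gives the time, the measured TCP pose, the force, the opening and the grip force at its end, in the units of the state.
- readout.get_obs(): the state, without advancing time (a new reading comes with each control period).
- grab_frame(name): name is "scene" or "top"; returns (picture, depth): 384x512x3 uint8, red, green, blue; 384x512 float32, m along the optical axis (not along the pixel's ray), 0 where there is no reading.
- camera_model(name): a dict with "K" (3x3 intrinsics, pixels), "R" (3x3) and "t" (3): a world point X has camera coordinates R X + t. Camera axes: x right, y down, z forward; pixel columns grow to the right and rows downward; lengths in m; the calibration is good to about 2 mm. A picture is of the moment at which its call begins. camera_model takes no time and is no camera call.
- bot.close_job(): hands the job in; it is judged then, once.
Trained networks look in the newest picture that a camera, given by its name, has taken for a name from the list of things; names that differ only in an ending like _2 or _b are one class to them, and where a whole thing is asked for, a point or a joint stands for the part that bears it (a point fixed in the world has none). Each returns a list of dicts, best first, with "score" (0 to 1); they miss things now and then, are a little off and sometimes report something else, mostly with a low value. They report only what shows in the picture. A call takes as long as a camera call.
- boxes_of(camera, thing): "xy" ([column, row] in pixels, amid what is visible of it).
- tip_of(camera, thing): "xy" ([column, row] in pixels: a listed point, or the origin of a listed thing).
The state is a dict: "time": time; "joint_positions": joint angles; "qd": joint speeds; "joint_torque": joint torques, N m; "position": TCP position; "ee_rot": TCP orientation; "force": force on the tool from outside, world axes, zero at the start; "wrist_torque": the same for the moment, N m; "grip_width": opening from 0.0 (shut) to 1.0 (fully open); "grip_force": force on a finger pad.
Only numpy, scipy, OpenCV 4.12 (cv2) and the standard library are available. Lean on these libraries where they do the work, as an engineer would, in place of code of your own. Each camera call takes 0.05 s, during which the arm holds its last target. There are 200 camera calls.

## Working session

There is one attempt and no reset: what is moved stays moved. The work goes in short steps, Python scripts to look and compute and a shell command to move; the robot and the scene stay as the last step left them, time stands still between calls to the robot, and variables do not carry over. Pictures are saved under pics/ and viewed, at most 14 in all, crops included, and the job is handed in when it is done.

```bash
ls; mkdir -p pics
cat > h.py <<'E'
import numpy as np, cv2
from cell import readout, grab_frame, camera_model, bot, boxes_of, tip_of
def cloud(cam,d):
    m=camera_model(cam);K=np.array(m["K"]);R=np.array(m["R"]);t=np.array(m["t"])
    v,u=np.mgrid[:d.shape[0],:d.shape[1]]
    c=np.stack([(u-K[0,2])/K[0,0]*d,(v-K[1,2])/K[1,1]*d,d],-1)
    return (c-t)@R
def ray(cam,xy,z):
    m=camera_model(cam);K=np.array(m["K"]);R=np.array(m["R"]);t=np.array(m["t"])
    r=R.T@np.linalg.solve(K,[xy[0],xy[1],1]);o=-R.T@t
    return o+r*(z-o[2])/r[2]
def save(n,p): cv2.imwrite("pics/"+n,p[:,:,::-1])
E
python3 - <<'E'
from h import *
for c in("scene","top"):
    p,d=grab_frame(c);save(c+"0.png",p);np.save(c+"0.npy",d)
    m=camera_model(c);print(c,-np.array(m["R"]).T@m["t"],np.array(m["R"])[2],m["K"][0])
    P=cloud(c,d)
    for n in "rack place1 place4 pot pot_mouth peeler peeler_handle_end opener opener_handle_end spoon1 spoon1_handle_end jar1 honey mill".split():
        for r in tip_of(c,n)[:5]:
            x,y=map(int,r["xy"]);print(n,round(r["score"],2),np.round(r["xy"]),P[y,x].round(3),ray(c,r["xy"],0).round(3)[:2])
s=readout.get_obs();print(s["position"],s["ee_rot"],s["time"],s["grip_width"])
E
```

```text
pics
scene [0.01236401 0.67177337 1.08431672] [ 0.41072888 -0.52619915 -0.74459132] [472.42448764   0.         257.66907584]
rack 0.83 [210. 288.] [0.483 0.272 0.018] [0.488 0.266]
rack 0.45 [228. 303.] [0.416 0.275 0.022] [0.423 0.269]
place1 0.87 [235. 304.] [0.405 0.267 0.012] [0.407 0.261]
place1 0.83 [203. 282.] [0.51  0.268 0.014] [0.514 0.263]
place1 0.72 [220. 290.] [0.458 0.258 0.011] [0.461 0.255]
place1 0.57 [228. 302.] [0.417 0.278 0.024] [0.425 0.269]
place1 0.56 [186. 270.] [0.568 0.267 0.014] [0.572 0.264]
place4 0.87 [235. 304.] [0.405 0.267 0.012] [0.407 0.261]
place4 0.83 [203. 282.] [0.51  0.268 0.014] [0.514 0.263]
place4 0.72 [220. 290.] [0.458 0.258 0.011] [0.461 0.255]
place4 0.57 [228. 302.] [0.417 0.278 0.024] [0.425 0.269]
place4 0.56 [186. 270.] [0.568 0.267 0.014] [0.572 0.264]
pot 0.6 [321. 169.] [ 0.467 -0.216  0.056] [ 0.49  -0.266]
pot_mouth 0.8 [323. 146.] [ 0.508 -0.287  0.078] [ 0.543 -0.361]
peeler 0.74 [292. 198.] [ 0.485 -0.098  0.019] [ 0.493 -0.111]
peeler_handle_end 0.77 [313. 215.] [ 0.405 -0.088  0.015] [ 0.408 -0.097]
opener 0.87 [272. 216.
[... 2114 characters left out ...]
5 ] [0.559 0.152]
spoon1 0.83 [143. 227.] [0.475 0.264 0.029] [0.477 0.27 ]
spoon1 0.64 [217. 232.] [0.468 0.08  0.01 ] [0.469 0.079]
spoon1 0.33 [355. 145.] [ 0.691 -0.263  0.062] [ 0.708 -0.28 ]
spoon1_handle_end 0.57 [216. 258.] [0.403 0.078 0.003] [0.403 0.078]
spoon1_handle_end 0.24 [139. 254.] [0.408 0.272 0.01 ] [0.408 0.275]
jar1 0.92 [189. 196.] [0.552 0.148 0.057] [0.56  0.155]
jar1 0.85 [346. 198.] [ 0.561 -0.244  0.049] [ 0.567 -0.255]
jar1 0.84 [344. 262.] [ 0.401 -0.23   0.073] [ 0.4   -0.248]
mill 0.77 [355. 140.] [ 0.699 -0.257  0.087] [ 0.723 -0.28 ]
[ 0.15690034 -0.63077435  0.231295  ] [ 2.86598104e-06  9.92576930e-01  1.21618414e-01 -1.37530842e-05] 1.5 0.9966765764672385
```

Run:
```python
import cv2
p=cv2.imread("pics/top0.png")
cv2.imwrite("pics/top0c.png",cv2.resize(p[110:300,110:390],None,fx=2.8,fy=2.8,interpolation=cv2.INTER_CUBIC))
```

```text
(no output)
```

View pics/top0c.png

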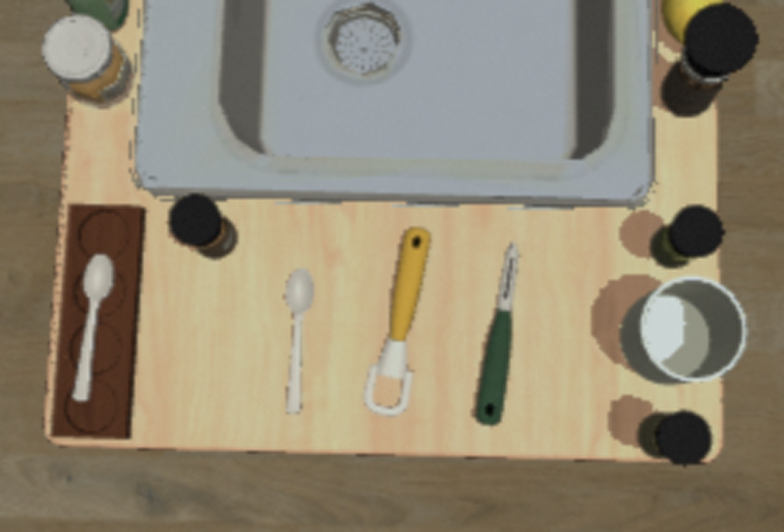

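View pics/scene0.png

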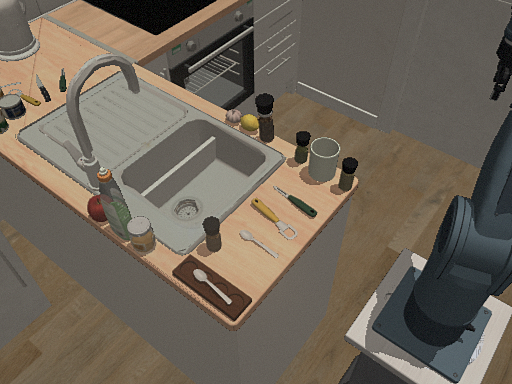

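Top view: three jars (one by the rack on the left, two either side of the pot on the right). The spoon, opener (handle away) and peeler lie in the middle, and a spoon lies on the rack. I'll refine these positions from depth.

```bash
cat >> h.py <<'E'
def comps(P,box,z0,z1,minn=12):
    x0,x1,y0,y1=box
    m=((P[...,2]>z0)&(P[...,2]<z1)&(P[...,0]>x0)&(P[...,0]<x1)&(P[...,1]>y0)&(P[...,1]<y1)).astype(np.uint8)
    n,l=cv2.connectedComponents(m)
    return [P[l==i] for i in range(1,n) if (l==i).sum()>=minn]
def rect(q):
    (c,s,a)=cv2.minAreaRect((q[:,:2]*1000).astype(np.float32))
    return np.round(c,1),np.round(s,1),round(a,1),len(q),np.round(np.median(q[:,2])*1000,1)
E
python3 - <<'E'
from h import *
for c in("top","scene"):
    P=cloud(c,np.load(c+"0.npy"));print(c)
    f=comps(P,(.37,.58,-.2,.2),-.05,.05,200);print("table z",[np.median(q[:,2]) for q in f])
    print("caps");[print(rect(q)) for q in comps(P,(.3,.66,-.4,.4),.102,.125)]
    print("rack");[print(rect(q)) for q in comps(P,(.33,.66,.2,.4),.012,.05)]
    print("flat");[print(rect(q)) for q in comps(P,(.33,.595,-.16,.13),.004,.05)]
    print("spoon2");[print(rect(q)) for q in comps(P,(.33,.66,.2,.4),.0215,.05,8)]
    print("edge",[ (q[:,:2].min(0),q[:,:2].max(0)) for q in comps(P,(.2,.7,-.5,.5),-.02,.03,2000)])
    print("sink", [rect(q) for q in comps(P,(.59,.8,-.2,.2),.005,.05)][:4])
E
```

```text
top
table z [np.float64(0.0015756786061508622)]
caps
(array([563.4, 162.1]), array([43.2, 43. ]), 2.6, 286, np.float64(108.7))
(array([ 563.3, -260.9]), array([44.1, 42.7]), 65.3, 291, np.float64(108.7))
(array([ 480.7, -255.9]), array([85.9, 87.8]), 0.2, 261, np.float64(110.1))
(array([ 391.1, -247.3]), array([42.8, 42.8]), 1.3, 308, np.float64(108.6))
rack
(array([484.5, 262.2]), array([ 69.5, 212.1]), 89.5, 1792, np.float64(19.1))
flat
(array([501.6, -19.2]), array([ 42. , 155.5]), 78.2, 506, np.float64(15.1))
(array([ 482.6, -108.6]), array([ 32.4, 174.4]), 82.3, 467, np.float64(15.4))
(array([472.9,  85.4]), array([ 29. , 126.4]), 83.6, 217, np.float64(7.4))
(array([418.2,  11.4]), array([25.4,  9.6]), 20.3, 17, np.float64(6.0))
spoon2
(array([477.3, 263.3]), array([ 24.8, 129.4]), 88.4, 234, np.float64(25.3))
edge [(array([ 0.36906882, -0.30888422]), array([0.69992986, 0.31106533]))]
sink [(array([6.947e+02, 3.000e-01]), array([404.7, 200.4]), 88.3, 2380, np.float64(7.8))]
scene
table z [np.float64(0.0009211246823453703)]
caps
(array([ 563.6, -259.7]), array([44.3, 45.2]), 4.9,
[... 256 characters left out ...]
ck
(array([484.9, 263.7]), array([ 70.2, 215.5]), 89.3, 1571, np.float64(18.7))
flat
(array([ 481.5, -104.5]), array([ 36.4, 167.1]), 85.3, 281, np.float64(14.4))
(array([509.5, -15.6]), array([ 33.7, 158.7]), 75.9, 341, np.float64(14.3))
(array([473.6,  85.1]), array([ 29.6, 129.9]), 82.4, 165, np.float64(7.1))
spoon2
(array([477.9, 265.5]), array([ 25.8, 133.5]), 86.2, 198, np.float64(24.7))
edge [(array([ 0.3677432 , -0.30972375]), array([0.69997151, 0.31357564]))]
sink [(array([621.5, -48.3]), array([ 70.8, 307.9]), 5.6, 846, np.float64(9.0)), (array([699.5, 159.7]), array([ 80.3, 195.3]), 90.0, 496, np.float64(7.1)), (array([687., 193.]), array([ 8.7, 19.1]), 66.1, 13, np.float64(6.7))]
```

```bash
cat >> h.py <<'E'
from scipy.spatial.transform import Rotation as Ro
def pose():
    s=readout.get_obs();q=s["ee_rot"];return np.array(s["position"]),Ro.from_quat([q[1],q[2],q[3],q[0]]),s
def tgt(yaw,tilt): # yaw: world dir of tool x when down; tilt forward about tool y
    return Ro.from_euler("z",yaw,degrees=True)*Ro.from_euler("x",180,degrees=True)*Ro.from_euler("y",tilt,degrees=True)
def go(p,yaw=0,tilt=0):
    c,R,s=pose();T=tgt(yaw,tilt);d=(np.array(p)-c)/.03
    print("t %.1f"%s["time"],"pos",c.round(4),"w",round(s["grip_width"],3),"| shift(before rot)",R.inv().apply(d).round(2),"| rot",(np.degrees((R.inv()*T).as_rotvec())/5).round(2),"| shift(after rot)",T.inv().apply(d).round(2))
E
python3 -c "
from h import *
go([.36,-.25,.30],-30,0)"
```

```text
t 1.5 pos [ 0.1569 -0.6308  0.2313] w 0.997 | shift(before rot) [  9.63 -10.68  -2.29] | rot [0.   0.   8.79] | shift(after rot) [ -0.48 -14.38  -2.29]
```

```bash
python3 -m jog '{"delta_pos":[[0.65,-0.72,-0.16],[0.65,-0.72,-0.16],[0.65,-0.72,-0.16],[0.65,-0.72,-0.16],[0.65,-0.72,-0.16],[0.65,-0.72,-0.16],[0.65,-0.72,-0.16],[0.65,-0.72,-0.16],[0.65,-0.72,-0.16],[0.65,-0.72,-0.16],[0.65,-0.72,-0.16],[0.65,-0.72,-0.16],[0.65,-0.72,-0.16],[0.65,-0.72,-0.16],[0.65,-0.72,-0.16]],"rotation":[[0,0,0],[0,0,0],[0,0,0],[0,0,0],[0,0,0],[0,0,0],[0,0,0],[0,0,0],[0,0,0],[0,0,0],[0,0,0],[0,0,0],[0,0,0],[0,0,0],[0,0,0]],"grip":[-1,-1,-1,-1,-1,-1,-1,-1,-1,-1,-1,-1,-1,-1,-1]}'
python3 -m jog '{"delta_pos":[[0,0,0],[0,0,0],[0,0,0],[0,0,0],[0,0,0],[0,0,0],[0,0,0],[0,0,0],[0,0,0],[0,0,0],[0,0,0],[0,0,0],[0,0,0],[0,0,0]],"rotation":[[0,1,0],[0,1,0],[0,1,0],[0,1,0],[0,1,0],[0,1,0],[0,1,0],[0,1,0],[0,1,0],[0,1,0],[0,1,0],[0,1,0],[0,1,0],[0,1,0]],"grip":[-1,-1,-1,-1,-1,-1,-1,-1,-1,-1,-1,-1,-1,-1]}'
python3 - <<'E'
from h import *
go([.475,-.25,.20],0,60)
print(np.round(readout.get_obs()["joint_positions"],2), pose()[1].as_matrix()[:,2].round(2))
E
```

```text
time: 2.75
position: [0.363, -0.2445, 0.3038]
ee_rot: [0.0, 0.993, 0.122, 0.0]
force: [0.8, 0.3, 0.1]
grip_width: 0.996
grip_force: 0.0
time: 3.92
position: [0.3591, -0.2447, 0.2871]
ee_rot: [-0.067, 0.873, 0.104, 0.472]
force: [-0.1, 0.2, -1.3]
grip_width: 0.996
grip_force: 0.0
t 3.9 pos [ 0.3591 -0.2447  0.2871] w 0.996 | shift(before rot) [-0.4   1.18  4.67] | rot [-2.54  0.63  1.3 ] | shift(after rot) [-0.58  0.18  4.8 ]
[ 1.53  0.19 -0.39  2.38 -1.3   0.95  0.84] [ 0.81  0.22 -0.54]
```

```bash
python3 -m jog '{"delta_pos":[[-0.1,0.25,0.9],[-0.1,0.25,0.9],[-0.1,0.25,0.9],[-0.1,0.2,0.9],[0,0.2,0.9]],"rotation":[[0,0,0],[0,0,0],[0,0,0],[0,0,0],[0,0,0]],"grip":[-1,-1,-1,-1,-1]}'
python3 -m jog '{"delta_pos":[[0,0,0],[0,0,0],[0,0,0],[0,0,0],[0,0,0]],"rotation":[[-0.6,1,0.3],[-0.6,0.6,0.3],[-0.6,0.6,0.3],[-0.6,0.6,0.3],[0,0,0]],"grip":[-1,-1,-1,-1,-1]}'
python3 - <<'E'
from h import *
go([.475,-.25,.20],0,65)
print(np.round(readout.get_obs()["joint_positions"],2), pose()[1].as_matrix()[:,2].round(2))
E
```

```text
time: 4.33
position: [0.4514, -0.2493, 0.2068]
ee_rot: [-0.071, 0.876, 0.101, 0.466]
force: [0.5, -0.8, -1.5]
grip_width: 1.004
grip_force: 0.0
time: 4.75
position: [0.414, -0.301, 0.2161]
ee_rot: [-0.061, 0.828, 0.021, 0.557]
force: [-0.2, -0.2, -0.2]
grip_width: 1.0
grip_force: 0.0
t 4.8 pos [ 0.414  -0.301   0.2161] w 1.0 | shift(before rot) [ 0.22 -1.43  2.28] | rot [-1.44 -0.57 -0.34] | shift(after rot) [ 0.37 -1.7   2.07]
[ 2.15  1.07 -1.26  2.33 -1.31  0.19  1.07] [ 0.92  0.12 -0.37]
```

```bash
python3 -c "
from h import *
go([.45,-.2,.28],0,0)"
```

```text
t 4.8 pos [ 0.414  -0.301   0.2161] w 1.0 | shift(before rot) [ 2.31 -3.38  0.73] | rot [ -1.49 -13.55   0.52] | shift(after rot) [ 1.2  -3.37 -2.13]
```

```bash
python3 -m jog '{"delta_pos":[[0.9,0,-0.3],[0.9,0,-0.3],[0.9,0,-0.3],[0,0,0],[0,0,0],[0,0,0],[0,0,0],[0,0,0],[0,0,0],[0,0,0],[0,0,0],[0,0,0],[0,0,0],[0,0,0],[0,0,0],[0,0,0],[0,0,0]],"rotation":[[0,0,0],[0,0,0],[0,0,0],[-0.1,-1,0],[-0.1,-1,0],[-0.1,-1,0],[-0.1,-1,0],[-0.1,-1,0],[-0.1,-1,0],[-0.1,-1,0],[-0.1,-1,0],[-0.1,-1,0],[-0.1,-1,0],[-0.1,-1,0],[-0.1,-1,0],[-0.1,-1,0],[0,0,0]],"grip":[-1,-1,-1,-1,-1,-1,-1,-1,-1,-1,-1,-1,-1,-1,-1,-1,-1]}'
python3 -c "
from h import *
go([.5195,.2626,.15],-2.5,0)
print(np.round(readout.get_obs()['joint_positions'],2))"
```

```text
time: 6.17
position: [0.4259, -0.3002, 0.3049]
ee_rot: [0.008, 0.999, 0.029, 0.026]
force: [1.2, 0.8, -0.3]
grip_width: 1.002
grip_force: 0.0
t 6.2 pos [ 0.4259 -0.3002  0.3049] w 1.002 | shift(before rot) [  3.94 -18.64   5.05] | rot [ 0.17 -0.61  1.17] | shift(after rot) [  2.3  -18.88   5.16]
[ 1.13  0.28 -0.71  1.8   0.2   1.08 -1.16]
```

```bash
python3 -m jog '{"delta_pos":[[0,0,0],[0.12,-0.98,0.1],[0.12,-0.98,0.1],[0.12,-0.98,0.1],[0.12,-0.98,0.1],[0.12,-0.98,0.1],[0.12,-0.98,0.1],[0.12,-0.98,0.1],[0.12,-0.98,0.1],[0.12,-0.98,0.1],[0.12,-0.98,0.1],[0.12,-0.98,0.1],[0.12,-0.98,0.1],[0.12,-0.98,0.1],[0.12,-0.98,0.1],[0.12,-0.98,0.1],[0.12,-0.98,0.1],[0.12,-0.98,0.1],[0.12,-0.98,0.1],[0,0,0]],"rotation":[[0.1,-0.3,0.6],[0.1,-0.3,0.6],[0,0,0],[0,0,0],[0,0,0],[0,0,0],[0,0,0],[0,0,0],[0,0,0],[0,0,0],[0,0,0],[0,0,0],[0,0,0],[0,0,0],[0,0,0],[0,0,0],[0,0,0],[0,0,0],[0,0,0],[0,0,0]],"grip":[-1,-1,-1,-1,-1,-1,-1,-1,-1,-1,-1,-1,-1,-1,-1,-1,-1,-1,-1,-1]}'
python3 -c "
from h import *
go([.5195,.2626,.08],-2.5,0)"
```

```text
time: 7.83
position: [0.5119, 0.2293, 0.2523]
ee_rot: [-0.005, 1.0, -0.023, 0.001]
force: [-1.0, -0.0, 1.1]
grip_width: 1.001
grip_force: 0.0
t 7.8 pos [0.5119 0.2293 0.2523] w 1.001 | shift(before rot) [ 0.2  -1.06  5.76] | rot [-0.13 -0.01 -0.02] | shift(after rot) [ 0.2  -1.12  5.74]
```

```bash
python3 -m jog '{"delta_pos":[[0.1,-0.55,0.95],[0.1,-0.55,0.95],[0,0,0.95],[0,0,0.95],[0,0,0.95],[0,0,0.95],[0,0,0]],"rotation":[[-0.13,0,0],[0,0,0],[0,0,0],[0,0,0],[0,0,0],[0,0,0],[0,0,0]],"grip":[0,0,0,0,0,0,0]}'
python3 - <<'E'
from h import *
go([.5195,.2626,.0205],-2.5,0)
p,d=grab_frame("top");P=cloud("top",d)
q=np.concatenate(comps(P,(.4,.49,.2,.4),.0215,.035,8)) ;print(np.polyfit(q[:,0],q[:,1],1), rect(q))
save("a.png",cv2.resize(p[150:290,110:310],None,fx=3,fy=3))
E
```

```text
time: 8.42
position: [0.518, 0.2514, 0.0765]
ee_rot: [0.005, 1.0, -0.027, -0.003]
force: [-1.1, -1.6, -0.4]
grip_width: 0.501
grip_force: 0.0
t 8.4 pos [0.518  0.2514 0.0765] w 0.501 | shift(before rot) [ 0.04 -0.4   1.86] | rot [ 0.12  0.07 -0.11] | shift(after rot) [ 0.03 -0.38  1.87]Traceback (most recent call last):
  File "<stdin>", line 4, in <module>
ValueError: need at least one array to concatenate
```

```bash
python3 -m jog '{"delta_pos":[[0.04,-0.4,0],[0,0,0.6],[0,0,0.6],[0,0,0.4],[0,0,0]],"rotation":[[0.12,0.07,0],[0,0,0],[0,0,0],[0,0,0],[0,0,0]],"grip":[0,0,0,0,0]}'
python3 -c "
from h import *
go([.5195,.2626,.0205],-2.5,0)"
```

```text
time: 8.88
position: [0.5231, 0.2667, 0.0324]
ee_rot: [-0.002, 1.0, -0.026, 0.003]
force: [-0.1, 0.6, -0.1]
grip_width: 0.504
grip_force: 0.0
t 8.9 pos [0.5231 0.2667 0.0324] w 0.504 | shift(before rot) [-0.12  0.15  0.4 ] | rot [-0.05 -0.07 -0.11] | shift(after rot) [-0.12  0.14  0.4 ]
```

```bash
python3 -m jog '{"delta_pos":[[-0.1,0.12,0.2],[0,0,0.2],[0,0,0]],"rotation":[[-0.05,-0.07,-0.1],[0,0,0],[0,0,0]],"grip":[0,0,0]}'
python3 -c "
from h import *
go([.5195,.2626,.0205],-2.5,0)"
python3 -m jog '{"delta_pos":[[0,0,0],[0,0,0],[0,0,0],[0,0,0],[0,0,0],[0,0,0],[0,0,0],[0,0,0]],"rotation":[[0,0,0],[0,0,0],[0,0,0],[0,0,0],[0,0,0],[0,0,0],[0,0,0],[0,0,0]],"grip":[1,1,1,1,1,1,1,1]}'
```

```text
time: 9.13
position: [0.5202, 0.2627, 0.0204]
ee_rot: [0.0, 1.0, -0.022, 0.0]
force: [-0.2, -0.9, -0.2]
grip_width: 0.499
grip_force: 0.0
t 9.1 pos [0.5202 0.2627 0.0204] w 0.499 | shift(before rot) [-0.02  0.01 -0.  ] | rot [ 0.01 -0.   -0.01] | shift(after rot) [-0.02  0.01 -0.  ]
time: 9.8
position: [0.5206, 0.2632, 0.0208]
ee_rot: [0.0, 1.0, -0.022, 0.0]
force: [0.4, 0.1, 2.6]
grip_width: 0.25
grip_force: 58.8
```

```bash
python3 -m jog '{"delta_pos":[[0,0,-0.5],[0,0,-1],[0,0,-1],[0,0,-1],[0,0,-1],[0,0,-1],[0,0,-1],[0,0,-1],[0,0,-1],[0,1,-0.5],[0,1,0],[0,1,0],[0,1,0],[0,1,0],[0,1,0],[0,1,0],[0,1,0],[0,1,0],[0,1,0],[0,0,0]],"rotation":[[0,0,0],[0,0,0],[0,0,0],[0,0,0],[0,0,0],[0,0,0],[0,0,0],[0,0,0],[0,0,0],[0,0,0],[0,0,0],[0,0,0],[0,0,0],[0,0,0],[0,0,0],[0,0,0],[0,0,0],[0,0,0],[0,0,0],[0,0,0]],"grip":[1,1,1,1,1,1,1,1,1,1,1,1,1,1,1,1,1,1,1,1]}'
python3 -m jog '{"delta_pos":[[0,1,0],[0,1,0],[0,1,0],[0,1,0],[0,1,0],[0,1,0],[0,0,0],[0,0,0],[0,0,0],[0,0,0],[0,0,0],[0,0,0],[0,0,0],[0,0,0],[0,0,0],[0,0,0],[0,0,0],[0,0,0]],"rotation":[[0,0,0],[0,0,0],[0,0,0],[0,0,0],[0,0,0],[0,0,0],[0,1,0],[0,1,0],[0,1,0],[0,1,0],[0,1,0],[0,1,0],[0,1,0],[0,1,0],[0,1,0],[0,1,0],[0,1,0],[0,0,0]],"grip":[1,1,1,1,1,1,1,1,1,1,1,1,1,1,1,1,1,1]}'
python3 -c "
from h import *
go([.539,-.255,.22],0,55);go([.539,-.255,.124],0,55)
print(np.round(readout.get_obs()['joint_positions'],2))"
```

```text
time: 11.47
position: [0.5058, -0.0435, 0.2908]
ee_rot: [0.002, 1.0, -0.026, -0.001]
force: [-0.3, 0.1, -0.8]
grip_width: 0.252
grip_force: 58.9
time: 12.97
position: [0.5018, -0.2069, 0.2924]
ee_rot: [-0.007, 0.926, -0.014, 0.376]
force: [0.2, 0.3, -0.5]
grip_width: 0.247
grip_force: 58.9
t 13.0 pos [ 0.5018 -0.2069  0.2924] w 0.247 | shift(before rot) [-0.74  1.63  2.59] | rot [ 0.01  2.16 -0.35] | shift(after rot) [-1.26  1.6   2.4 ]
t 13.0 pos [ 0.5018 -0.2069  0.2924] w 0.247 | shift(before rot) [-2.97  1.71  4.88] | rot [ 0.01  2.16 -0.35] | shift(after rot) [-3.89  1.6   4.23]
[ 1.66  0.2  -1.2   2.27 -1.02  0.21 -0.13]
```

```bash
python3 -m jog '{"delta_pos":[[-0.15,0.8,0.6],[-0.15,0.8,0.6],[-0.15,0,0.6],[-0.15,0,0.6],[0,0,0],[0,0,0],[0,0,0]],"rotation":[[0,0,0],[0,0,0],[0,0,0],[0,0,0],[0,0.7,-0.1],[0,0.7,-0.1],[0,0.7,-0.1]],"grip":[1,1,1,1,1,1,1]}'
python3 -c "
from h import *
go([.539,-.255,.124],0,55)
print(np.round(readout.get_obs()['joint_positions'],2))"
```

```text
time: 13.55
position: [0.5344, -0.2778, 0.2706]
ee_rot: [-0.028, 0.902, 0.012, 0.431]
force: [-0.5, 0.8, -1.4]
grip_width: 0.249
grip_force: 58.9
t 13.6 pos [ 0.5344 -0.2778  0.2706] w 0.249 | shift(before rot) [-3.7  -0.55  3.23] | rot [-0.71  0.79 -0.05] | shift(after rot) [-3.91 -0.76  2.93]
[ 1.62  0.48 -1.08  2.18 -1.3   0.19  0.43]
```

```bash
python3 -m jog '{"delta_pos":[[-0.7,-0.15,0.6],[-0.7,-0.15,0.6],[-0.7,-0.15,0.6],[0,0,0]],"rotation":[[-0.2,0.1,0],[-0.2,0.1,0],[-0.2,0.1,0],[0,0,0]],"grip":[1,1,1,1]}'
python3 - <<'E'
from h import *
go([.539,-.255,.13],0,52)
print(np.round(readout.get_obs()['joint_positions'],2))
p,d=grab_frame("scene");save("b.png",cv2.resize(p[80:280,200:400],None,fx=3,fy=3))
E
```

```text
time: 13.88
position: [0.5218, -0.2978, 0.2261]
ee_rot: [-0.036, 0.909, 0.011, 0.415]
force: [-0.7, -0.5, 0.8]
grip_width: 0.248
grip_force: 58.9
t 13.9 pos [ 0.5218 -0.2978  0.2261] w 0.248 | shift(before rot) [-2.06 -1.21  2.63] | rot [-0.86  0.58 -0.13] | shift(after rot) [-2.17 -1.43  2.43]
[ 1.58  0.56 -0.98  2.17 -1.3   0.19  0.51]
```

View pics/b.png

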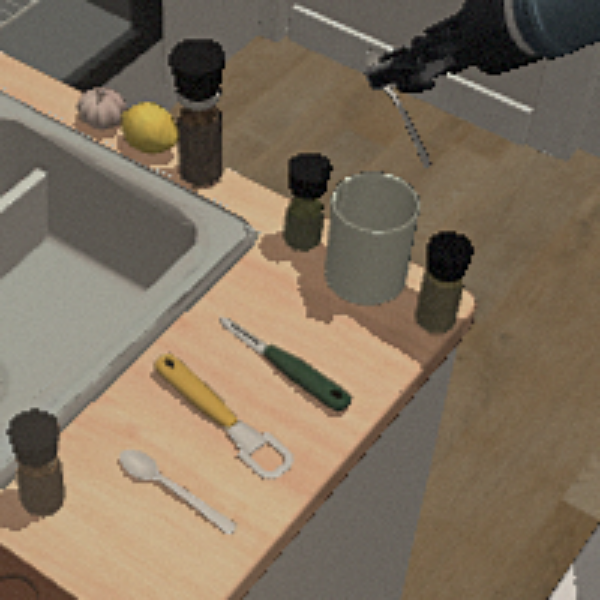

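```bash
python3 -m jog '{"delta_pos":[[0.8,0,-0.6],[0.8,0,-0.6],[0,0,0],[0,0,0],[0,0,0],[0,0,0],[0,0,0],[0,0,0],[0,0,0],[0,0,0],[0,0,0],[0,0,0]],"rotation":[[0,0,0],[0,0,0],[-0.1,-1,0],[-0.1,-1,0],[-0.1,-1,0],[-0.1,-1,0],[-0.1,-1,0],[-0.1,-1,0],[-0.1,-1,0],[-0.1,-1,0],[-0.1,-0.6,0],[0,0,0]],"grip":[1,1,1,1,1,1,1,1,1,1,1,1]}'
python3 -c "
from h import *
go([.47,-.2,.28],-55,0)
print(np.round(readout.get_obs()['joint_positions'],2))"
```

```text
time: 14.93
position: [0.5314, -0.2943, 0.288]
ee_rot: [0.0, 0.995, 0.016, 0.094]
force: [1.4, 0.2, 0.0]
grip_width: 0.249
grip_force: 58.9
t 14.9 pos [ 0.5314 -0.2943  0.288 ] w 0.249 | shift(before rot) [-1.96 -3.21 -0.11] | rot [-1.04 -1.99 11.33] | shift(after rot) [-3.75 -0.13  0.27]
[ 0.66  0.33 -0.23  1.73 -0.01  0.92 -1.08]
```

```bash
python3 -m jog '{"delta_pos":[[-0.65,-1,0],[-0.65,-1,0],[-0.65,-1,0],[0,0,0],[0,0,0],[0,0,0],[0,0,0],[0,0,0],[0,0,0],[0,0,0],[0,0,0],[0,0,0],[0,0,0],[0,0,0],[0,0,0],[0,0,0]],"rotation":[[0,0,0],[0,0,0],[0,0,0],[-0.1,-0.17,0.95],[-0.1,-0.17,0.95],[-0.1,-0.17,0.95],[-0.1,-0.17,0.95],[-0.1,-0.17,0.95],[-0.1,-0.17,0.95],[-0.1,-0.17,0.95],[-0.1,-0.17,0.95],[-0.1,-0.17,0.95],[-0.1,-0.17,0.95],[-0.1,-0.17,0.95],[-0.1,-0.17,0.95],[0,0,0]],"grip":[1,1,1,1,1,1,1,1,1,1,1,1,1,1,1,1]}'
python3 -m jog '{"delta_pos":[[0,0,0],[0,0,0],[0,0,0],[0,0,0],[0,0,0],[0,0,0],[0,0,0],[0,0,0],[0,0,0],[0,0,0],[0,0,0],[0,0,0],[0,0,0],[0,0,0]],"rotation":[[0,1,0],[0,1,0],[0,1,0],[0,1,0],[0,1,0],[0,1,0],[0,1,0],[0,1,0],[0,1,0],[0,1,0],[0,1,0],[0,1,0],[0,1,0],[0,0,0]],"grip":[1,1,1,1,1,1,1,1,1,1,1,1,1,1]}'
python3 -c "
from h import *
go([.47,-.2,.28],-55,65)
print(np.round(readout.get_obs()['joint_positions'],2))"
```

```text
time: 16.27
position: [0.4681, -0.2086, 0.2753]
ee_rot: [0.006, 0.883, -0.469, -0.003]
force: [0.2, -0.3, 0.2]
grip_width: 0.251
grip_force: 59.0
time: 17.43
position: [0.4688, -0.2133, 0.2496]
ee_rot: [0.154, 0.854, -0.44, 0.233]
force: [-0.0, 1.5, -1.5]
grip_width: 0.251
grip_force: 59.0
t 17.4 pos [ 0.4688 -0.2133  0.2496] w 0.251 | shift(before rot) [ 0.26 -0.23 -1.05] | rot [0.52 6.56 0.43] | shift(after rot) [ 0.78 -0.29 -0.74]
[-1.    0.26  1.2   2.27  0.45  0.46 -2.75]
```

```bash
python3 -m jog '{"delta_pos":[[0,0,-0.5],[0,0,-0.5],[0,0,0],[0,0,0],[0,0,0],[0,0,0],[0,0,0],[0,0,0],[0,0,0],[0,0,0],[0,0,0],[0,0,0],[0,0,0],[0,0,0],[0,0,0],[0,0,0],[0,0,0],[0,0,0],[0,0,0],[0,0,0]],"rotation":[[0,-1,0],[0,-1,0],[0,-1,0],[0,-1,0],[0,-1,0],[0,-1,0],[0,0,-1],[0,0,-1],[0,0,-1],[0,0,-1],[0,0,-1],[0,0,-1],[0,0,-1],[0,0,-1],[0,0,-1],[0,0,-1],[0,0,-1],[0,0,-1],[0,0,-1],[0,0,-1]],"grip":[1,1,1,1,1,1,1,1,1,1,1,1,1,1,1,1,1,1,1,1]}'
python3 -m jog '{"delta_pos":[[0,0,0],[0,0,0],[0,0,0],[0,0,0],[0,0,0],[0,0,0],[0,0,0],[0,0,0],[0,0,0],[0,0,0]],"rotation":[[0,0,-1],[0,0,-1],[0,0,-1],[0,0,-1],[0,0,-1],[0,0,-1],[0,0,-1],[0,0,-1],[0,0,-1],[0,0,0]],"grip":[1,1,1,1,1,1,1,1,1,1]}'
python3 -c "
from h import *
go([.48,-.255,.28],80,0)
print(np.round(readout.get_obs()['joint_positions'],2))"
```

```text
time: 19.1
position: [0.4618, -0.2035, 0.2778]
ee_rot: [0.028, 0.992, 0.126, -0.014]
force: [-0.1, -0.7, 0.2]
grip_width: 0.249
grip_force: 59.0
time: 19.93
position: [0.4618, -0.2036, 0.278]
ee_rot: [0.02, 0.868, 0.495, -0.024]
force: [-0.1, 0.8, -0.2]
grip_width: 0.248
grip_force: 59.0
t 19.9 pos [ 0.4618 -0.2036  0.278 ] w 0.248 | shift(before rot) [-1.17  1.4   0.02] | rot [ 0.    0.73 -4.13] | shift(after rot) [-1.58  0.89 -0.07]
[-0.12  0.25  0.49  1.89 -0.06  1.03 -0.16]
```

```bash
python3 -m jog '{"delta_pos":[[-0.6,0.7,0],[-0.6,0.7,0],[0,0,0],[0,0,0],[0,0,0],[0,0,0],[0,0,0],[0,0,0],[0,0,0],[0,0,0],[0,0,0],[0,0,0],[0,0,0],[0,0,0],[0,0,0],[0,0,0],[0,0,0],[0,0,0],[0,0,0]],"rotation":[[0,0,0],[0,0,0],[0,0.2,-1],[0,0.2,-1],[0,0.2,-1],[0,0.2,-1],[0,1,0],[0,1,0],[0,1,0],[0,1,0],[0,1,0],[0,1,0],[0,1,0],[0,1,0],[0,1,0],[0,1,0],[0,1,0],[0,1,0],[0,0,0]],"grip":[1,1,1,1,1,1,1,1,1,1,1,1,1,1,1,1,1,1,1]}'
python3 -c "
from h import *
go([.48,-.199,.2],80,65)
print(np.round(readout.get_obs()['joint_positions'],2))"
```

```text
time: 21.52
position: [0.4778, -0.2575, 0.2779]
ee_rot: [-0.322, 0.668, 0.547, 0.389]
force: [-1.4, 0.8, -0.9]
grip_width: 0.248
grip_force: 59.0
t 21.5 pos [ 0.4778 -0.2575  0.2779] w 0.248 | shift(before rot) [-1.31 -0.29  2.96] | rot [ 0.19  0.88 -0.15] | shift(after rot) [-1.54 -0.27  2.85]
[ 0.7   0.75  0.23  1.52 -0.86  1.75  0.98]
```

```bash
python3 -m jog '{"delta_pos":[[-0.4,0,1],[-0.4,0,1],[-0.4,-0.2,0.9],[0,0,0]],"rotation":[[0.1,0.5,-0.1],[0.1,0.4,0],[0,0,0],[0,0,0]],"grip":[1,1,1,1]}'
python3 -c "
from h import *
go([.490,-.203,.132],80,65)
print(np.round(readout.get_obs()['joint_positions'],2))"
```

```text
time: 21.85
position: [0.4836, -0.19, 0.2056]
ee_rot: [-0.349, 0.645, 0.544, 0.409]
force: [-1.1, 0.1, -0.4]
grip_width: 0.25
grip_force: 59.0
t 21.9 pos [ 0.4836 -0.19    0.2056] w 0.25 | shift(before rot) [-2.39  0.29  0.68] | rot [-0.11  0.   -0.01] | shift(after rot) [-2.39  0.28  0.68]
[ 0.66  0.83  0.17  1.64 -0.91  1.64  1.09]
```

```bash
python3 -m jog '{"delta_pos":[[-0.6,0.1,0.2],[-0.6,0.1,0.2],[-0.6,0.1,0.2],[-0.55,0,0.1],[0,0,0]],"rotation":[[-0.1,0,0],[0,0,0],[0,0,0],[0,0,0],[0,0,0]],"grip":[1,1,1,1,1]}'
python3 - <<'E'
from h import *
go([.490,-.203,.132],80,65)
p,d=grab_frame("scene");a=p[120:230,270:400]
q,d=grab_frame("top");b=q[170:280,290:420]
save("c.png",cv2.resize(np.hstack([a,b]),None,fx=3,fy=3))
E
```

```text
time: 22.27
position: [0.4917, -0.2089, 0.1338]
ee_rot: [-0.341, 0.648, 0.542, 0.411]
force: [-0.4, -2.4, 0.1]
grip_width: 0.247
grip_force: 59.4
t 22.3 pos [ 0.4917 -0.2089  0.1338] w 0.247 | shift(before rot) [ 0.02 -0.09  0.19] | rot [0.07 0.08 0.01] | shift(after rot) [ 0.02 -0.09  0.19]
```

View pics/c.png

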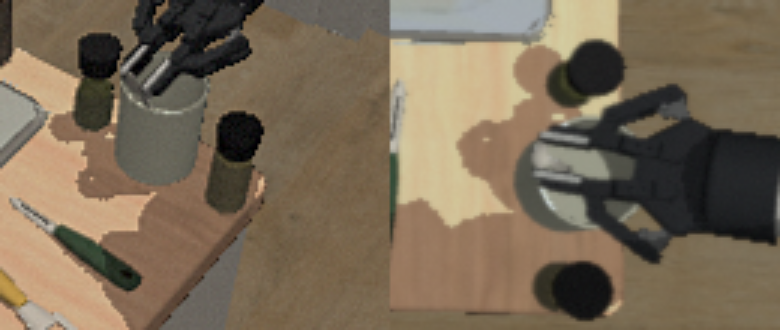

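The spoon's handle is inside the pot and its bowl is at the left rim, so I release it and back off.

```bash
python3 -m jog '{"delta_pos":[[0,0,0],[0,0,0],[0,0,0],[0,0,0],[0,0,-0.5],[0,0,-1],[0.5,0,-1],[0.5,0,-1],[0.5,0,-1],[0,0,0]],"rotation":[[0,0,0],[0,0,0],[0,0,0],[0,0,0],[0,0,0],[0,0,0],[0,0,0],[0,0,0],[0,0,0],[0,0,0]],"grip":[0.1,0.1,0.1,0.1,0.1,0.1,0.1,0.1,0.1,0.1]}'
python3 - <<'E'
from h import *
go([.391,-.246,.22],0,0)
print(np.round(readout.get_obs()['joint_positions'],2))
p,d=grab_frame("scene");a=p[120:230,270:400]
q,d=grab_frame("top");b=q[170:280,290:420]
save("d.png",cv2.resize(np.hstack([a,b]),None,fx=3,fy=3))
P=cloud("top",d);[print(rect(x)) for x in comps(P,(.33,.66,-.32,.4),.102,.125)]
E
```

```text
time: 23.2
position: [0.4726, -0.3154, 0.2378]
ee_rot: [-0.337, 0.649, 0.544, 0.411]
force: [0.1, 0.2, 0.2]
grip_width: 0.452
grip_force: 0.0
t 23.2 pos [ 0.4726 -0.3154  0.2378] w 0.452 | shift(before rot) [ 0.27 -3.1   1.85] | rot [ -8.78 -10.7   14.16] | shift(after rot) [-2.72 -2.31  0.59]
[ 0.78  0.9   0.22  1.37 -0.86  1.84  1.04]
(array([563.4, 161.9]), array([43.4, 43.7]), 2.5, 285, np.float64(108.5))
(array([ 563.6, -260.8]), array([43.1, 42.7]), 65.4, 290, np.float64(108.6))
(array([ 481.8, -255.7]), array([87.2, 86.6]), 78.5, 265, np.float64(110.3))
(array([ 391.1, -247.4]), array([42.8, 43. ]), 1.0, 312, np.float64(108.6))
```

View pics/d.png

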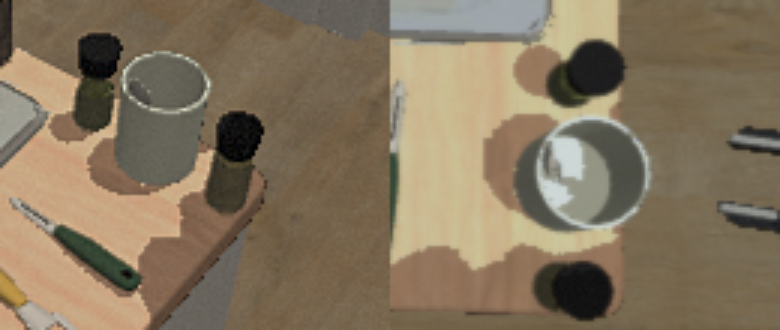

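```bash
python3 -m jog '{"delta_pos":[[0,0,0],[0,0,0],[0,0,0],[0,0,0],[0,0,0],[0,0,0],[0,0,0],[0,0,0],[0,0,0],[0,0,0],[0,0,0],[0,0,0],[0,0,0],[0,0,0],[0,0,0],[0,0,0],[0,0,0],[0,0,0],[0,0,0],[0,0,0]],"rotation":[[-0.44,-0.54,0.71],[-0.44,-0.54,0.71],[-0.44,-0.54,0.71],[-0.44,-0.54,0.71],[-0.44,-0.54,0.71],[-0.44,-0.54,0.71],[-0.44,-0.54,0.71],[-0.44,-0.54,0.71],[-0.44,-0.54,0.71],[-0.44,-0.54,0.71],[-0.44,-0.54,0.71],[-0.44,-0.54,0.71],[-0.44,-0.54,0.71],[-0.44,-0.54,0.71],[-0.44,-0.54,0.71],[-0.44,-0.54,0.71],[-0.44,-0.54,0.71],[-0.44,-0.54,0.71],[-0.44,-0.54,0.71],[-0.44,-0.54,0.71]],"grip":[-1,-1,-1,-1,-1,-1,-1,-1,-1,-1,-1,-1,-1,-1,-1,-1,-1,-1,-1,-1]}'
python3 -c "
from h import *
go([.391,-.246,.15],0,0)
print(np.round(readout.get_obs()['joint_positions'],2))"
```

```text
time: 24.97
position: [0.4729, -0.3075, 0.2324]
ee_rot: [-0.002, 1.0, 0.0, -0.007]
force: [-0.3, -0.8, -0.2]
grip_width: 0.999
grip_force: 0.0
t 25.0 pos [ 0.4729 -0.3075  0.2324] w 0.999 | shift(before rot) [-2.69 -2.04  2.79] | rot [-0.03  0.16  0.  ] | shift(after rot) [-2.73 -2.05  2.75]
[-0.12  0.51  0.85  1.79 -0.43  1.05 -0.68]
```

```bash
python3 -m jog '{"delta_pos":[[-0.9,-0.7,0],[-0.9,-0.7,0],[-0.9,-0.65,0.6],[0,0,0.8],[0,0,0.8],[0,0,0]],"rotation":[[0,0.16,0],[0,0,0],[0,0,0],[0,0,0],[0,0,0],[0,0,0]],"grip":[-1,-1,-1,-1,-1,-1]}'
python3 -c "
from h import *
go([.391,-.246,.076],0,0)
print(np.round(readout.get_obs()['joint_positions'],2))"
```

```text
time: 25.47
position: [0.3897, -0.2441, 0.1638]
ee_rot: [-0.004, 1.0, 0.002, -0.002]
force: [-1.6, 0.6, 0.2]
grip_width: 1.001
grip_force: 0.0
t 25.5 pos [ 0.3897 -0.2441  0.1638] w 1.001 | shift(before rot) [0.06 0.09 2.93] | rot [-0.09  0.04  0.04] | shift(after rot) [0.04 0.06 2.93]
[-0.21  0.42  0.84  2.11 -0.45  0.79 -0.65]
```

```bash
python3 -m jog '{"delta_pos":[[0.04,0.07,0.7],[0,0,0.75],[0,0,0.75],[0,0,0.75],[0,0,0]],"rotation":[[-0.09,0.04,0.04],[0,0,0],[0,0,0],[0,0,0],[0,0,0]],"grip":[-1,-1,-1,-1,-1]}'
python3 -c "
from h import *
go([.391,-.246,.076],0,0)"
python3 -m jog '{"delta_pos":[[0,0,0],[0,0,0],[0,0,0],[0,0,0],[0,0,0],[0,0,0],[0,0,0]],"rotation":[[0,0,0],[0,0,0],[0,0,0],[0,0,0],[0,0,0],[0,0,0],[0,0,0]],"grip":[1,1,1,1,1,1,1]}'
python3 -m jog '{"delta_pos":[[0,0,-0.5],[0,0,-1],[0,0,-1],[0,0,-1],[0,0,-1],[0,0,-1],[0,0,0]],"rotation":[[0,0,0],[0,0,0],[0,0,0],[0,0,0],[0,0,0],[0,0,0],[0,0,0]],"grip":[1,1,1,1,1,1,1]}'
python3 -c "
from h import *
go([.4587,.263,.20],0,0)"
```

```text
time: 25.88
position: [0.3925, -0.2481, 0.0765]
ee_rot: [0.001, 1.0, -0.0, 0.001]
force: [-0.5, 1.8, -1.0]
grip_width: 1.0
grip_force: 0.0
t 25.9 pos [ 0.3925 -0.2481  0.0765] w 1.0 | shift(before rot) [-0.05 -0.07  0.02] | rot [ 0.02 -0.02 -0.01] | shift(after rot) [-0.05 -0.07  0.02]
time: 26.47
position: [0.3959, -0.2499, 0.0806]
ee_rot: [0.002, 1.0, -0.001, 0.005]
force: [-0.6, 1.2, 10.2]
grip_width: 0.483
grip_force: 59.4
time: 27.05
position: [0.3955, -0.2508, 0.2491]
ee_rot: [0.003, 1.0, -0.001, 0.008]
force: [0.9, -0.3, 0.1]
grip_width: 0.481
grip_force: 60.9
t 27.1 pos [ 0.3955 -0.2508  0.2491] w 0.481 | shift(before rot) [  2.04 -17.14   1.57] | rot [ 0.07 -0.18 -0.03] | shift(after rot) [  2.11 -17.13   1.64]
```

```bash
python3 -m jog '{"delta_pos":[[0.2,-0.98,0],[0.2,-0.98,0],[0.2,-0.98,0],[0.2,-0.98,0],[0.2,-0.98,0],[0.2,-0.98,0],[0.2,-0.98,0],[0.2,-0.98,0],[0.2,-0.98,0],[0.2,-0.98,0],[0.2,-0.98,0],[0.2,-0.98,0],[0.2,-0.98,0],[0.2,-0.98,0],[0.2,-0.98,0],[0.2,-0.98,0],[0.2,-0.98,0.3],[0.2,-0.3,0.5],[0,0,0.5],[0,0,0]],"rotation":[[0.1,-0.2,0],[0,0,0],[0,0,0],[0,0,0],[0,0,0],[0,0,0],[0,0,0],[0,0,0],[0,0,0],[0,0,0],[0,0,0],[0,0,0],[0,0,0],[0,0,0],[0,0,0],[0,0,0],[0,0,0],[0,0,0],[0,0,0],[0,0,0]],"grip":[1,1,1,1,1,1,1,1,1,1,1,1,1,1,1,1,1,1,1,1]}'
cat >> h.py <<'E'
def jarfit(z0,z1,box):
    # circle r=20 fit to glass body seen by both cameras
    from scipy.optimize import least_squares
    out=[]
    for c in("scene","top"):
        p,d=grab_frame(c);P=cloud(c,d)
        q=P[(P[...,2]>z0)&(P[...,2]<z1)&(P[...,0]>box[0])&(P[...,0]<box[1])&(P[...,1]>box[2])&(P[...,1]<box[3])]
        if len(q)<15: print(c,len(q));continue
        f=least_squares(lambda v:np.hypot(q[:,0]-v[0],q[:,1]-v[1])-.020,q[:,:2].mean(0)+[0.01,-.005],loss="soft_l1",f_scale=.002)
        print(c,len(q),f.x.round(4),round(f.cost*1e6,1),"zmin",q[:,2].min().round(3))
E
python3 - <<'E'
from h import *
go([.5107,.2628,.12],0,0)
c=pose()[0];z=c[2]-.075
print("z tcp",c[2]);jarfit(z+.002,z+.05,(c[0]-.04,c[0]+.04,c[1]-.032,c[1]+.032))
jarfit(z-.03,z+.05,(c[0]-.04,c[0]+.04,c[1]-.032,c[1]+.032))
E
```

```text
time: 28.72
position: [0.4996, 0.2602, 0.2034]
ee_rot: [-0.001, 1.0, 0.0, -0.007]
force: [-1.0, 0.4, -0.6]
grip_width: 0.48
grip_force: 61.0
t 28.7 pos [0.4996 0.2602 0.2034] w 0.48 | shift(before rot) [ 0.41 -0.08  2.77] | rot [-0.02  0.17  0.  ] | shift(after rot) [ 0.37 -0.09  2.78]
z tcp 0.2033640691745585
scene 206 [0.4956 0.2623] 75.7 zmin 0.131
top 84 [0.4959 0.2599] 9.2 zmin 0.132
scene 208 [0.4975 0.2613] 94.5 zmin 0.127
top 82 [0.4977 0.2596] 7.2 zmin 0.132
```

```bash
python3 -m jog '{"delta_pos":[[0.47,-0.09,0.5],[0,0,0.9],[0,0,0.9],[0,0,0.6],[0,0,0.1],[0,0,0]],"rotation":[[0,0.17,0],[0,0,0],[0,0,0],[0,0,0],[0,0,0],[0,0,0]],"grip":[1,1,1,1,1,1]}'
python3 - <<'E'
from h import *
go([.5137,.2625,.0906],0,0)
c=pose()[0]
jarfit(.04,.085,(c[0]-.04,c[0]+.04,c[1]-.032,c[1]+.032))
E
```

```text
time: 29.42
position: [0.5157, 0.2626, 0.1161]
ee_rot: [-0.002, 1.0, -0.001, 0.002]
force: [-0.3, -0.2, -0.9]
grip_width: 0.481
grip_force: 61.0
t 29.4 pos [0.5157 0.2626 0.1161] w 0.481 | shift(before rot) [-0.07  0.01  0.85] | rot [-0.05 -0.04 -0.03] | shift(after rot) [-0.07  0.    0.85]
scene 163 [0.5128 0.2648] 64.3 zmin 0.04
top 55 [0.5131 0.2635] 6.4 zmin 0.041
```

```bash
python3 -m jog '{"delta_pos":[[-0.07,0.03,0.2],[0,0,0.2],[0,0,0.15],[0,0,0.15],[0,0,0.15],[0,0,0]],"rotation":[[-0.05,-0.04,-0.03],[0,0,0],[0,0,0],[0,0,0],[0,0,0],[0,0,0]],"grip":[1,1,1,1,1,1]}'
python3 - <<'E'
from h import *
go([.5137,.2625,.0906],0,0)
E
```

```text
time: 30.02
position: [0.5148, 0.2623, 0.0908]
ee_rot: [-0.0, 1.0, 0.0, 0.001]
force: [-0.5, 0.2, 3.2]
grip_width: 0.48
grip_force: 61.4
t 30.0 pos [0.5148 0.2623 0.0908] w 0.48 | shift(before rot) [-0.04 -0.01  0.01] | rot [-0.01 -0.03  0.01] | shift(after rot) [-0.04 -0.01  0.01]
```

```bash
python3 -m jog '{"delta_pos":[[0,0,0.03],[0,0,0],[0,0,0],[0,0,0],[0,0,0],[0,0,0],[0,0,-0.4],[0,0,-1],[0,0,-1],[0,0,-1],[0,0,0]],"rotation":[[0,0,0],[0,0,0],[0,0,0],[0,0,0],[0,0,0],[0,0,0],[0,0,0],[0,0,0],[0,0,0],[0,0,0],[0,0,0]],"grip":[1,-1,-1,-1,-1,-1,-1,-1,-1,-1,-1]}'
python3 - <<'E'
from h import *
go([.5634,.1625,.18],0,0)
p,d=grab_frame("scene");P=cloud("scene",d);[print(rect(x)) for x in comps(P,(.33,.66,-.32,.4),.100,.135)]
jarfit(.04,.085,(.47,.55,.22,.31))
E
```

```text
time: 30.93
position: [0.5173, 0.263, 0.1978]
ee_rot: [-0.003, 1.0, 0.0, 0.004]
force: [1.6, 0.5, -0.2]
grip_width: 0.998
grip_force: 0.0
t 30.9 pos [0.5173 0.263  0.1978] w 0.998 | shift(before rot) [1.53 3.35 0.59] | rot [-0.06 -0.1   0.  ] | shift(after rot) [1.54 3.35 0.59]
(array([ 562.5, -257.8]), array([43.5, 44.9]), 26.7, 133, np.float64(107.5))
(array([ 480.8, -252.9]), array([88.2, 88.2]), 69.7, 256, np.float64(108.8))
(array([562. , 163.9]), array([45.6, 43.4]), 69.2, 174, np.float64(107.9))
(array([509.1, 266.3]), array([43.7, 43.4]), 37.2, 284, np.float64(117.7))
scene 172 [0.5107 0.2649] 192.4 zmin 0.04
top 99 [0.4972 0.231 ] 568.0 zmin 0.04
```

```bash
python3 -m jog '{"delta_pos":[[0.5,0.8,0],[0.5,0.8,0],[0.5,0.9,0],[0,0.8,0],[0,0,0.6],[0,0,0]],"rotation":[[-0.06,-0.1,0],[0,0,0],[0,0,0],[0,0,0],[0,0,0],[0,0,0]],"grip":[-1,-1,-1,-1,-1,-1]}'
python3 -c "
from h import *
go([.5634,.1625,.078],0,0)"
```

```text
time: 31.58
position: [0.5565, 0.1607, 0.1705]
ee_rot: [0.004, 1.0, -0.001, -0.007]
force: [-0.5, 0.9, -0.9]
grip_width: 1.0
grip_force: 0.0
t 31.6 pos [0.5565 0.1607 0.1705] w 1.0 | shift(before rot) [ 0.27 -0.08  3.08] | rot [ 0.08  0.15 -0.03] | shift(after rot) [ 0.23 -0.06  3.08]
```

```bash
python3 -m jog '{"delta_pos":[[0.25,-0.06,0],[0,0,0.7],[0,0,0.8],[0,0,0.8],[0,0,0.75],[0,0,0]],"rotation":[[0.08,0.15,0],[0,0,0],[0,0,0],[0,0,0],[0,0,0],[0,0,0]],"grip":[-1,-1,-1,-1,-1,-1]}'
python3 -c "
from h import *
go([.5634,.1625,.078],0,0)"
python3 -m jog '{"delta_pos":[[0,0,0],[0,0,0],[0,0,0],[0,0,0],[0,0,0],[0,0,0],[0,0,0]],"rotation":[[0,0,0],[0,0,0],[0,0,0],[0,0,0],[0,0,0],[0,0,0],[0,0,0]],"grip":[1,1,1,1,1,1,1]}'
python3 -m jog '{"delta_pos":[[0,0,-0.5],[0,0,-1],[0,0,-1],[0,0,-1],[0,0,0]],"rotation":[[0,0,0],[0,0,0],[0,0,0],[0,0,0],[0,0,0]],"grip":[1,1,1,1,1]}'
python3 -c "
from h import *
go([.4617,.2625,.20],0,0)"
```

```text
time: 32.08
position: [0.5637, 0.1664, 0.0783]
ee_rot: [-0.0, 1.0, 0.002, -0.001]
force: [-1.2, 0.8, 0.6]
grip_width: 1.0
grip_force: 0.0
t 32.1 pos [0.5637 0.1664 0.0783] w 1.0 | shift(before rot) [-0.01  0.13  0.01] | rot [-0.01  0.01  0.04] | shift(after rot) [-0.01  0.13  0.01]
time: 32.67
position: [0.5682, 0.1654, 0.0841]
ee_rot: [-0.002, 1.0, 0.0, 0.004]
force: [0.1, 0.1, 5.6]
grip_width: 0.492
grip_force: 60.0
time: 33.08
position: [0.5699, 0.1652, 0.1936]
ee_rot: [-0.003, 1.0, 0.0, 0.007]
force: [1.6, -0.0, -0.6]
grip_width: 0.487
grip_force: 61.0
t 33.1 pos [0.5699 0.1652 0.1936] w 0.487 | shift(before rot) [-3.6  -3.24 -0.25] | rot [-0.07 -0.17  0.  ] | shift(after rot) [-3.61 -3.24 -0.21]
```

```bash
python3 -m jog '{"delta_pos":[[-0.9,-0.8,0],[-0.9,-0.8,0],[-0.9,-0.8,0],[-0.9,-0.8,0.4],[0,0,0.7],[0,0,0]],"rotation":[[-0.07,-0.17,0],[0,0,0],[0,0,0],[0,0,0],[0,0,0],[0,0,0]],"grip":[1,1,1,1,1,1]}'
python3 - <<'E'
from h import *
go([.4617,.2625,.122],0,0)
c=pose()[0]
jarfit(c[2]-.07,c[2]-.03,(c[0]-.04,c[0]+.035,c[1]-.032,c[1]+.032))
E
```

```text
time: 33.58
position: [0.4538, 0.2626, 0.1523]
ee_rot: [0.002, 1.0, 0.003, -0.007]
force: [-2.1, -1.1, -2.0]
grip_width: 0.492
grip_force: 61.1
t 33.6 pos [0.4538 0.2626 0.1523] w 0.492 | shift(before rot) [ 0.28 -0.    1.01] | rot [0.06 0.16 0.07] | shift(after rot) [0.26 0.   1.01]
scene 139 [0.4492 0.2605] 65.4 zmin 0.082
top 60 [0.4527 0.2557] 206.8 zmin 0.083
```

```bash
python3 -m jog '{"delta_pos":[[0.26,0,0.5],[0,0,0.5],[0,0,0]],"rotation":[[0.06,0.16,0.07],[0,0,0],[0,0,0]],"grip":[1,1,1]}'
python3 - <<'E'
from h import *
go([.4617,.2625,.094],0,0)
c=pose()[0]
jarfit(.045,.085,(c[0]-.04,c[0]+.025,c[1]-.032,c[1]+.032))
E
```

```text
time: 33.93
position: [0.4661, 0.2588, 0.1239]
ee_rot: [0.0, 1.0, -0.004, 0.002]
force: [-0.6, -0.2, -1.5]
grip_width: 0.488
grip_force: 61.2
t 33.9 pos [0.4661 0.2588 0.1239] w 0.488 | shift(before rot) [-0.15 -0.12  1.  ] | rot [ 0.   -0.04 -0.09] | shift(after rot) [-0.15 -0.12  1.  ]
scene 142 [0.4629 0.2569] 244.2 zmin 0.046
top 46 [0.464  0.2539] 79.3 zmin 0.046
```

```bash
python3 -m jog '{"delta_pos":[[-0.15,-0.12,0],[0,0,0]],"rotation":[[0,-0.04,-0.09],[0,0,0]],"grip":[1,1]}'
python3 - <<'E'
from h import *
go([.4617,.2625,.094],0,0)
c=pose()[0]
p,d=grab_frame("scene");save("e.png",cv2.resize(p[200:330,150:290],None,fx=4,fy=4))
for a in(.005,.02): jarfit(.05,.08,(c[0]-.04,c[0]+a,c[1]-.032,c[1]+.032))
E
```

```text
time: 34.2
position: [0.4611, 0.2651, 0.1255]
ee_rot: [-0.001, 1.0, 0.002, 0.001]
force: [-0.1, 1.1, -0.8]
grip_width: 0.489
grip_force: 61.2
t 34.2 pos [0.4611 0.2651 0.1255] w 0.489 | shift(before rot) [0.02 0.09 1.05] | rot [-0.03 -0.01  0.04] | shift(after rot) [0.02 0.09 1.05]
scene 97 [0.4572 0.2626] 31.3 zmin 0.05
top 34 [0.4575 0.2603] 4.7 zmin 0.05
scene 93 [0.4576 0.2623] 28.9 zmin 0.051
top 38 [0.4572 0.2601] 5.3 zmin 0.051
```

View pics/e.png

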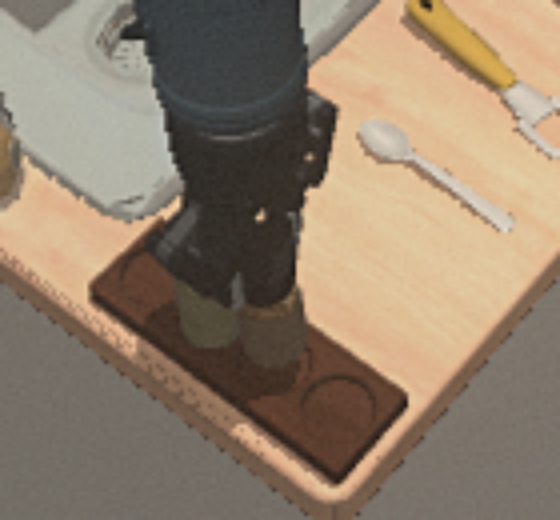

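```bash
python3 -m jog '{"delta_pos":[[0.04,-0.05,0.25],[0,0,0.25],[0,0,0.2],[0,0,0]],"rotation":[[0,0,0],[0,0,0],[0,0,0],[0,0,0]],"grip":[1,1,1,1]}'
python3 -m jog '{"delta_pos":[[0,0,0.15],[0,0,0.15],[0,0,0]],"rotation":[[0,0,0],[0,0,0],[0,0,0]],"grip":[1,1,1]}'
python3 -c "
from h import *
go([.4623,.2668,.094],0,0)"
```

```text
time: 34.78
position: [0.4611, 0.2652, 0.1017]
ee_rot: [0.0, 1.0, 0.001, -0.001]
force: [-0.6, 0.1, -0.9]
grip_width: 0.488
grip_force: 61.2
time: 35.03
position: [0.4627, 0.2657, 0.0943]
ee_rot: [-0.001, 1.0, 0.001, 0.001]
force: [-0.8, 0.1, -0.3]
grip_width: 0.489
grip_force: 61.2
t 35.0 pos [0.4627 0.2657 0.0943] w 0.489 | shift(before rot) [-0.01 -0.04  0.01] | rot [-0.02 -0.02  0.03] | shift(after rot) [-0.01 -0.04  0.01]
```

```bash
python3 -m jog '{"delta_pos":[[0,0,0.06],[0,0,0.06],[0,0,0]],"rotation":[[0,0,0],[0,0,0],[0,0,0]],"grip":[1,1,1]}'
python3 -m jog '{"delta_pos":[[0,0,0],[0,0,0],[0,0,0],[0,0,0],[0,0,0],[0,0,-0.4],[0,0,-1],[0,0,-1],[0,0,-1],[0,0,-1],[0,0,0]],"rotation":[[0,0,0],[0,0,0],[0,0,0],[0,0,0],[0,0,0],[0,0,0],[0,0,0],[0,0,0],[0,0,0],[0,0,0],[0,0,0]],"grip":[-1,-1,-1,-1,-1,-1,-1,-1,-1,-1,-1]}'
python3 - <<'E'
from h import *
go([.5634,-.261,.22],0,0)
p,d=grab_frame("scene");P=cloud("scene",d);[print(rect(x)) for x in comps(P,(.33,.66,-.32,.4),.105,.135)]
print(np.round(readout.get_obs()['joint_positions'],2))
E
```

```text
time: 35.28
position: [0.4658, 0.2658, 0.0938]
ee_rot: [-0.002, 1.0, 0.001, 0.003]
force: [-2.6, -4.1, 27.8]
grip_width: 0.486
grip_force: 63.7
time: 36.2
position: [0.4652, 0.2666, 0.2287]
ee_rot: [-0.003, 1.0, 0.001, 0.004]
force: [0.9, 1.0, -0.5]
grip_width: 0.999
grip_force: 0.0
t 36.2 pos [0.4652 0.2666 0.2287] w 0.999 | shift(before rot) [ 3.24 17.59  0.2 ] | rot [-0.08 -0.09  0.02] | shift(after rot) [ 3.27 17.59  0.29]
(array([ 563.6, -258. ]), array([43.2, 42. ]), 1.0, 118, np.float64(108.2))
(array([ 481. , -253.3]), array([86.7, 93.4]), 61.8, 188, np.float64(110.0))
(array([483.2, 265.4]), array([93.6, 44.1]), 2.1, 534, np.float64(117.9))
[-1.22  0.43  0.8   1.89 -0.38  0.97 -1.82]
```

```bash
python3 -m jog '{"delta_pos":[[0.18,0.98,0],[0.18,0.98,0],[0.18,0.98,0],[0.18,0.98,0],[0.18,0.98,0],[0.18,0.98,0],[0.18,0.98,0],[0.18,0.98,0],[0.18,0.98,0],[0.18,0.98,0],[0.18,0.98,0],[0.18,0.98,0],[0.18,0.98,0],[0.18,0.98,0],[0.18,0.98,0],[0.18,0.98,0],[0.18,0.98,0],[0.18,0.98,0],[0,0,0]],"rotation":[[-0.08,-0.09,0],[0,0,0],[0,0,0],[0,0,0],[0,0,0],[0,0,0],[0,0,0],[0,0,0],[0,0,0],[0,0,0],[0,0,0],[0,0,0],[0,0,0],[0,0,0],[0,0,0],[0,0,0],[0,0,0],[0,0,0],[0,0,0]],"grip":[-1,-1,-1,-1,-1,-1,-1,-1,-1,-1,-1,-1,-1,-1,-1,-1,-1,-1,-1]}'
python3 -c "
from h import *
go([.5634,-.261,.15],0,0)
print(np.round(readout.get_obs()['joint_positions'],2))"
```

```text
time: 37.83
position: [0.559, -0.2702, 0.2248]
ee_rot: [0.005, 1.0, -0.002, -0.004]
force: [-1.0, -0.5, 0.1]
grip_width: 0.995
grip_force: 0.0
t 37.8 pos [ 0.559  -0.2702  0.2248] w 0.995 | shift(before rot) [ 0.17 -0.33  2.49] | rot [ 0.12  0.09 -0.05] | shift(after rot) [ 0.15 -0.31  2.49]
[-0.16  0.61  0.79  1.66 -0.46  1.08 -0.82]
```

```bash
python3 -m jog '{"delta_pos":[[0.16,-0.32,0.5],[0,0,0.9],[0,0,0.9],[0,0,0]],"rotation":[[0.12,0.09,0],[0,0,0],[0,0,0],[0,0,0]],"grip":[-1,-1,-1,-1]}'
python3 -c "
from h import *
go([.5634,-.261,.078],0,0)"
```

```text
time: 38.17
position: [0.562, -0.2507, 0.1505]
ee_rot: [-0.004, 1.0, 0.002, -0.004]
force: [-0.9, 1.1, -1.2]
grip_width: 1.003
grip_force: 0.0
t 38.2 pos [ 0.562  -0.2507  0.1505] w 1.003 | shift(before rot) [0.07 0.37 2.41] | rot [-0.1   0.09  0.04] | shift(after rot) [0.05 0.34 2.42]
```

```bash
python3 -m jog '{"delta_pos":[[0.05,0.3,0],[0,0,0.8],[0,0,0.8],[0,0,0.8],[0,0,0]],"rotation":[[-0.05,0.05,0.04],[0,0,0],[0,0,0],[0,0,0],[0,0,0]],"grip":[-1,-1,-1,-1,-1]}'
python3 -c "
from h import *
go([.5634,-.261,.078],0,0)"
python3 -m jog '{"delta_pos":[[0,0,0],[0,0,0],[0,0,0],[0,0,0],[0,0,0],[0,0,0],[0,0,0]],"rotation":[[0,0,0],[0,0,0],[0,0,0],[0,0,0],[0,0,0],[0,0,0],[0,0,0]],"grip":[1,1,1,1,1,1,1]}'
python3 -m jog '{"delta_pos":[[0,0,-0.5],[0,0,-1],[0,0,-1],[0,0,-1],[0,0,-1],[0,0,0]],"rotation":[[0,0,0],[0,0,0],[0,0,0],[0,0,0],[0,0,0],[0,0,0]],"grip":[1,1,1,1,1,1]}'
python3 -c "
from h import *
go([.4097,.2645,.20],0,0)"
```

```text
time: 38.58
position: [0.5657, -0.262, 0.0816]
ee_rot: [-0.001, 1.0, -0.001, 0.001]
force: [-1.6, 1.1, -0.4]
grip_width: 1.002
grip_force: 0.0
t 38.6 pos [ 0.5657 -0.262   0.0816] w 1.002 | shift(before rot) [-0.08 -0.03  0.12] | rot [-0.02 -0.01 -0.01] | shift(after rot) [-0.08 -0.03  0.12]
time: 39.17
position: [0.5691, -0.2634, 0.0864]
ee_rot: [0.001, 1.0, -0.0, 0.005]
force: [-0.7, 0.3, 6.8]
grip_width: 0.489
grip_force: 60.0
time: 39.67
position: [0.5692, -0.265, 0.2265]
ee_rot: [0.002, 1.0, -0.001, 0.007]
force: [0.8, -0.7, 0.1]
grip_width: 0.486
grip_force: 61.0
t 39.7 pos [ 0.5692 -0.265   0.2265] w 0.486 | shift(before rot) [ -5.36 -17.64   0.74] | rot [ 0.04 -0.17 -0.02] | shift(after rot) [ -5.32 -17.65   0.88]
```

```bash
python3 -m jog '{"delta_pos":[[0,-0.98,0],[0,-0.98,0],[0,-0.98,0],[0,-0.98,0],[0,-0.98,0],[0,-0.98,0],[0,-0.98,0],[0,-0.98,0],[0,-0.98,0],[0,-0.98,0],[0,-0.98,0],[0,-0.98,0],[0,-0.98,0],[0,-0.98,0],[0,-0.98,0],[0,-0.98,0],[0,-0.98,0],[0,-0.98,0],[0,0,0]],"rotation":[[0.04,-0.17,0],[0,0,0],[0,0,0],[0,0,0],[0,0,0],[0,0,0],[0,0,0],[0,0,0],[0,0,0],[0,0,0],[0,0,0],[0,0,0],[0,0,0],[0,0,0],[0,0,0],[0,0,0],[0,0,0],[0,0,0],[0,0,0]],"grip":[1,1,1,1,1,1,1,1,1,1,1,1,1,1,1,1,1,1,1]}'
python3 -c "
from h import *
go([.5657,.2640,.15],0,0)
print(np.round(readout.get_obs()['joint_positions'],2))"
```

```text
time: 41.25
position: [0.5655, 0.275, 0.2211]
ee_rot: [-0.004, 1.0, 0.004, -0.005]
force: [0.1, 0.5, -1.7]
grip_width: 0.488
grip_force: 61.1
t 41.2 pos [0.5655 0.275  0.2211] w 0.488 | shift(before rot) [0.03 0.39 2.37] | rot [-0.09  0.12  0.1 ] | shift(after rot) [0.01 0.37 2.37]
[-1.03  0.62  0.76  1.63 -0.48  1.09 -1.69]
```

```bash
python3 -m jog '{"delta_pos":[[0.02,0.37,0],[0,0,0.8],[0,0,0.8],[0,0,0.8],[0,0,0.6],[0,0,0]],"rotation":[[-0.09,0.12,0.1],[0,0,0],[0,0,0],[0,0,0],[0,0,0],[0,0,0]],"grip":[1,1,1,1,1,1]}'
python3 - <<'E'
from h import *
go([.5657,.2640,.0964],0,0)
c=pose()[0]
for a in(.01,.02): jarfit(.05,.08,(c[0]-a,c[0]+.04,c[1]-.032,c[1]+.032))
E
```

```text
time: 41.75
position: [0.5652, 0.2532, 0.128]
ee_rot: [0.004, 1.0, -0.005, -0.002]
force: [-0.8, -1.1, -1.5]
grip_width: 0.487
grip_force: 61.1
t 41.8 pos [0.5652 0.2532 0.128 ] w 0.487 | shift(before rot) [ 0.02 -0.37  1.05] | rot [ 0.08  0.05 -0.12] | shift(after rot) [ 0.02 -0.36  1.05]
scene 25 [0.5632 0.2549] 6.7 zmin 0.052
top 22 [0.5635 0.2144] 14.1 zmin 0.052
scene 61 [0.5654 0.256 ] 33.2 zmin 0.05
top 46 [0.5655 0.2545] 3.9 zmin 0.051
```

```bash
python3 -m jog '{"delta_pos":[[0,-0.34,0.2],[0,0,0],[0,0,0]],"rotation":[[0.06,0.05,-0.1],[0,0,0],[0,0,0]],"grip":[1,1,1]}'
python3 - <<'E'
from h import *
go([.5657,.2640,.0964],0,0)
c=pose()[0]
for a in(.015,.02): jarfit(.05,.08,(c[0]-a,c[0]+.04,c[1]-.032,c[1]+.032))
E
```

```text
time: 42.2
position: [0.5675, 0.2668, 0.1249]
ee_rot: [-0.001, 1.0, 0.001, 0.003]
force: [0.8, -0.3, -0.2]
grip_width: 0.485
grip_force: 61.1
t 42.2 pos [0.5675 0.2668 0.1249] w 0.485 | shift(before rot) [-0.06  0.09  0.95] | rot [-0.02 -0.06  0.01] | shift(after rot) [-0.06  0.09  0.95]
scene 35 [0.565 0.269] 10.5 zmin 0.052
top 27 [0.5586 0.2286] 29.0 zmin 0.051
scene 58 [0.5657 0.2681] 26.2 zmin 0.051
top 36 [0.552  0.2304] 88.4 zmin 0.051
```

```bash
python3 -m jog '{"delta_pos":[[-0.08,0.12,0.2],[0,0,0.2],[0,0,0],[0,0,0]],"rotation":[[0,-0.06,0],[0,0,0],[0,0,0],[0,0,0]],"grip":[1,1,1,1]}'
python3 - <<'E'
from h import *
go([.5650,.2635,.0964],0,0)
c=pose()[0]
jarfit(.04,.075,(c[0]-.02,c[0]+.04,c[1]-.032,c[1]+.032))
E
```

```text
time: 42.73
position: [0.5649, 0.2614, 0.112]
ee_rot: [-0.0, 1.0, -0.001, -0.001]
force: [0.1, -0.5, -1.2]
grip_width: 0.484
grip_force: 61.1
t 42.7 pos [0.5649 0.2614 0.112 ] w 0.484 | shift(before rot) [ 0.   -0.07  0.52] | rot [-0.01  0.02 -0.01] | shift(after rot) [ 0.   -0.07  0.52]
scene 98 [0.5617 0.2629] 315.3 zmin 0.04
top 43 [0.5471 0.2274] 119.2 zmin 0.042
```

```bash
python3 -m jog '{"delta_pos":[[0.03,0,0.15],[0,0,0.15],[0,0,0.15],[0,0,0.06],[0,0,0]],"rotation":[[0,0,0],[0,0,0],[0,0,0],[0,0,0],[0,0,0]],"grip":[1,1,1,1,1]}'
python3 -c "
from h import *
go([.5650,.2635,.0964],0,0)"
```

```text
time: 43.25
position: [0.566, 0.2618, 0.0968]
ee_rot: [-0.0, 1.0, -0.0, -0.0]
force: [-0.3, -1.2, -1.3]
grip_width: 0.489
grip_force: 61.1
t 43.2 pos [0.566  0.2618 0.0968] w 0.489 | shift(before rot) [-0.03 -0.06  0.01] | rot [-0.01  0.01 -0.01] | shift(after rot) [-0.03 -0.06  0.01]
```

```bash
python3 -m jog '{"delta_pos":[[0,0,0],[0,0,0],[0,0,0],[0,0,0],[0,0,0],[0,0,-0.4],[0,0,-1],[0,0,-1],[0,0,-1],[0,1,-1],[0,1,0],[0,1,0],[0,1,0],[0,0,0]],"rotation":[[0,0,0],[0,0,0],[0,0,0],[0,0,0],[0,0,0],[0,0,0],[0,0,0],[0,0,0],[0,0,0],[0,0,0],[0,0,0],[0,0,0],[0,0,0],[0,0,0]],"grip":[-1,-1,-1,-1,-1,-1,-1,-1,-1,-1,-1,-1,-1,-1]}'
python3 - <<'E'
from h import *
p,d=grab_frame("scene");P=cloud("scene",d);[print(rect(x)) for x in comps(P,(.33,.66,-.32,.4),.105,.135)]
a=p[100:350,150:400]
print("flat");[print(rect(q)) for q in comps(P,(.33,.595,-.2,.13),.004,.05)]
p,d=grab_frame("top");P=cloud("top",d);[print(rect(x)) for x in comps(P,(.33,.66,-.32,.4),.105,.135)]
print("flat");[print(rect(q)) for q in comps(P,(.33,.595,-.2,.13),.004,.05)]
save("f.png",cv2.resize(np.hstack([a,p[80:330,130:400]]),None,fx=1.5,fy=1.5))
go([.5,.085,.15],-6,0)
E
```

```text
time: 44.42
position: [0.5665, 0.1341, 0.2306]
ee_rot: [0.001, 1.0, -0.005, 0.001]
force: [-0.0, -0.6, -0.2]
grip_width: 0.997
grip_force: 0.0
(array([ 482.3, -253.7]), array([85.9, 88.7]), 49.0, 194, np.float64(109.8))
(array([508.5, 265.2]), array([146.9,  45.2]), 0.1, 803, np.float64(118.1))
flat
(array([ 469.2, -103.3]), array([ 36.8, 151.6]), 84.1, 276, np.float64(14.9))
(array([500. , -15.7]), array([ 43. , 182.1]), 78.9, 387, np.float64(13.4))
(array([477.5,  85.1]), array([ 32.5, 121.6]), 82.8, 152, np.float64(7.0))
(array([ 482. , -255.6]), array([86.5, 87.3]), 82.1, 255, np.float64(110.7))
(array([452.9, 244.9]), array([ 8. , 31.4]), 75.0, 48, np.float64(118.9))
flat
(array([499.7, -18.4]), array([ 43.3, 163.3]), 77.5, 539, np.float64(14.9))
(array([ 476.2, -106.6]), array([ 27.8, 157. ]), 79.1, 451, np.float64(15.6))
(array([471. ,  82.9]), array([ 24.9, 129.9]), 85.9, 209, np.float64(7.2))
(array([411.5, -12.4]), array([ 7.2, 17.8]), 46.1, 16, np.float64(5.1))
t 44.5 pos [0.5665 0.1408 0.2299] w 0.998 | shift(before rot) [-2.21  1.87  2.66] | rot [-0.02 -0.01  1.15] | shift(after rot) [-2.01  2.08  2.66]
```

View pics/f.png

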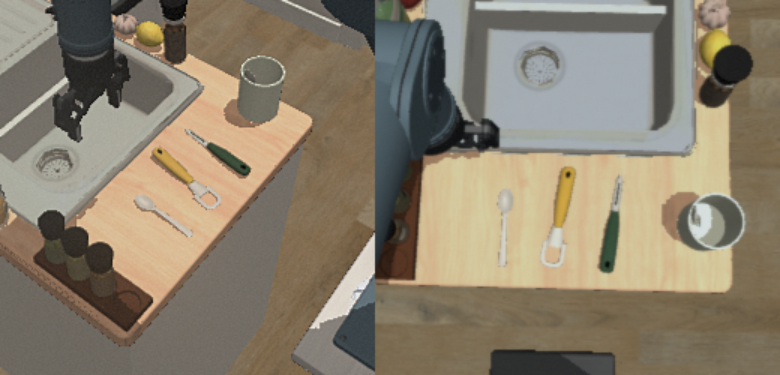

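```bash
python3 -m jog '{"delta_pos":[[-0.55,0.6,0.5],[-0.55,0.6,0.5],[-0.55,0.6,0.5],[0,0,0.5],[0,0,0]],"rotation":[[0,0,0.6],[0,0,0.6],[0,0,0],[0,0,0],[0,0,0]],"grip":[0,0,0,0,0]}'
python3 - <<'E'
from h import *
for c in ("top","scene"):
    P=cloud(c,grab_frame(c)[1])
    for q in comps(P,(.38,.56,.05,.12),.004,.03):
        print(c,rect(q),[(x,np.round([np.ptp(s[:,1])*1e3,s[:,1].min()*1e3/2+s[:,1].max()*1e3/2],1)) for x in(.41,.45,.49,.5,.51,.52,.53) for s in [q[abs(q[:,0]-x)<.004]] if len(s)>2], q[:,0].min(),q[:,0].max())
go([.515,.080,.06],-6,0)
E
```

```text
time: 44.93
position: [0.5116, 0.0918, 0.1668]
ee_rot: [-0.0, 0.999, -0.052, -0.002]
force: [0.3, 0.3, -0.6]
grip_width: 0.497
grip_force: 0.0
top (array([462.7,  85.1]), array([ 25.5, 117.7]), 83.6, 175, np.float64(7.8)) [(0.41, array([10.3, 83. ])), (0.45, array([ 5.2, 81.4])), (0.49, array([ 5.4, 80.3])), (0.5, array([20.8, 81.2])), (0.51, array([23.4, 80. ])), (0.52, array([ 5.4, 71.4]))] 0.40292287727026466 0.5204612650764252
scene (array([471.8,  85.4]), array([ 30.2, 132.8]), 87.9, 152, np.float64(6.9)) [(0.41, array([ 6.3, 86.1])), (0.45, array([ 8.3, 80.7])), (0.49, array([16.4, 77.7])), (0.5, array([21.7, 81.6])), (0.51, array([28.9, 84.6])), (0.52, array([22.3, 80.6])), (0.53, array([16.4, 83.1]))] 0.4055253067668672 0.5380353278083685
t 45.0 pos [0.5145 0.0926 0.1691] w 0.499 | shift(before rot) [0.06 0.42 3.63] | rot [-0.02  0.    0.01] | shift(after rot) [0.06 0.42 3.64]
```

```bash
python3 -m jog '{"delta_pos":[[0.02,0.38,0],[0,0,0.9],[0,0,0.9],[0,0,0.9],[0,0,0.9],[0,0,0.5],[0,0,0.3],[0,0,0],[0,0,0]],"rotation":[[0,0,0],[0,0,0],[0,0,0],[0,0,0],[0,0,0],[0,0,0],[0,0,0],[0,0,0],[0,0,0]],"grip":[0,0,0,0,0,0,0,0,0]}'
python3 -c "
from h import *
go([.515,.081,.003],-6,0)"
```

```text
time: 45.78
position: [0.5144, 0.0796, 0.0374]
ee_rot: [-0.001, 0.999, -0.053, 0.001]
force: [-0.1, 0.0, -0.3]
grip_width: 0.5
grip_force: 0.0
t 45.8 pos [0.5144 0.0796 0.0374] w 0.5 | shift(before rot) [ 0.02 -0.05  1.15] | rot [-0.02 -0.01 -0.01] | shift(after rot) [ 0.02 -0.05  1.15]
```

```bash
python3 -m jog '{"delta_pos":[[0.02,-0.05,0.4],[0,0,0.4],[0,0,0.33],[0,0,0],[0,0,0]],"rotation":[[0,0,0],[0,0,0],[0,0,0],[0,0,0],[0,0,0]],"grip":[0,0,0,0,0]}'
python3 -c "
from h import *
go([.515,.081,.003],-6,0)"
python3 -m jog '{"delta_pos":[[0,0,0],[0,0,0],[0,0,0],[0,0,0],[0,0,0],[0,0,0],[0,0,0]],"rotation":[[0,0,0],[0,0,0],[0,0,0],[0,0,0],[0,0,0],[0,0,0],[0,0,0]],"grip":[1,1,1,1,1,1,1]}'
```

```text
time: 46.2
position: [0.5135, 0.0811, 0.0021]
ee_rot: [-0.0, 0.999, -0.053, -0.001]
force: [-0.1, -1.0, -0.1]
grip_width: 0.499
grip_force: 0.0
t 46.2 pos [0.5135 0.0811 0.0021] w 0.499 | shift(before rot) [ 0.05 -0.   -0.03] | rot [-0.01  0.02 -0.01] | shift(after rot) [ 0.05 -0.   -0.03]
time: 46.78
position: [0.5145, 0.0811, 0.0033]
ee_rot: [-0.001, 0.999, -0.053, 0.0]
force: [-1.1, -2.1, 6.5]
grip_width: 0.253
grip_force: 58.6
```

```bash
python3 -m jog '{"delta_pos":[[0,0,-0.5],[0,0,-1],[0,0,-1],[0,0,-1],[0,0,-1],[0,0,-1],[0,0,-1],[0,0,-1],[0,0,-1],[-0.2,1,-0.5],[-0.2,1,0],[-0.2,1,0],[-0.2,1,0],[-0.2,1,0],[-0.2,1,0],[-0.2,1,0],[-0.2,1,0],[-0.2,1,0],[-0.2,1,0],[-0.2,1,0]],"rotation":[[0,0,0],[0,0,0],[0,0,0],[0,0,0],[0,0,0],[0,0,0],[0,0,0],[0,0,0],[0,0,0],[0,0,0],[0,0,0],[0,0,0],[0,0,0],[0,0,0],[0,0,0],[0,0,0],[0,0,0],[0,0,0],[0,0,0],[0,0,0]],"grip":[1,1,1,1,1,1,1,1,1,1,1,1,1,1,1,1,1,1,1,1]}'
python3 -m jog '{"delta_pos":[[0,0,0],[0,0,0],[0,0,0],[0,0,0],[0,0,0],[0,0,0],[0,0,0],[0,0,0],[0,0,0],[0,0,0],[0,0,0],[0,0,0],[0,0,0],[0,0,0],[0,0,0],[0,0,0],[0,0,0],[0,0,0]],"rotation":[[0,0,-1],[0,0,-1],[0,0,-1],[0,0,-1],[0,0,-1],[0,0,-1],[0,0,-1],[0,0,-1],[0,0,-1],[0,0,-1],[0,0,-1],[0,0,-1],[0,0,-1],[0,0,-1],[0,0,-1],[0,0,-1],[0,0,-1],[0,0,0]],"grip":[1,1,1,1,1,1,1,1,1,1,1,1,1,1,1,1,1,1]}'
python3 -c "
from h import *
go([.48,-.255,.28],80,0)
print(np.round(readout.get_obs()['joint_positions'],2))"
```

```text
time: 48.45
position: [0.4131, -0.2413, 0.2724]
ee_rot: [-0.001, 0.999, -0.053, 0.0]
force: [0.6, 0.6, 0.3]
grip_width: 0.251
grip_force: 58.9
time: 49.95
position: [0.4136, -0.2402, 0.2724]
ee_rot: [-0.001, 0.771, 0.637, 0.001]
force: [-0.4, -0.3, -0.1]
grip_width: 0.249
grip_force: 58.9
t 50.0 pos [ 0.4136 -0.2402  0.2724] w 0.249 | shift(before rot) [-0.07  2.27 -0.26] | rot [-0.   -0.02 -0.18] | shift(after rot) [-0.1   2.27 -0.25]
[-0.17  0.22  0.71  1.96 -0.17  1.02  0.42]
```

```bash
python3 -m jog '{"delta_pos":[[0,0.9,-0.1],[0,0.95,-0.1],[0,0,0],[0,0,0],[0,0,0],[0,0,0],[0,0,0],[0,0,0],[0,0,0],[0,0,0],[0,0,0],[0,0,0],[0,0,0],[0,0,0],[0,0,0],[0,0,0]],"rotation":[[0,0,0],[0,0,-0.2],[0,1,0],[0,1,0],[0,1,0],[0,1,0],[0,1,0],[0,1,0],[0,1,0],[0,1,0],[0,1,0],[0,1,0],[0,1,0],[0,1,0],[0,1,0],[0,0,0]],"grip":[1,1,1,1,1,1,1,1,1,1,1,1,1,1,1,1]}'
python3 -c "
from h import *
go([.47,-.205,.2],80,65);go([.47,-.205,.14],80,65)
print(np.round(readout.get_obs()['joint_positions'],2))"
```

```text
time: 51.28
position: [0.4668, -0.2517, 0.2751]
ee_rot: [-0.349, 0.648, 0.538, 0.412]
force: [-1.2, 0.8, -1.1]
grip_width: 0.256
grip_force: 58.9
t 51.3 pos [ 0.4668 -0.2517  0.2751] w 0.256 | shift(before rot) [-1.63 -0.15  2.45] | rot [ 0.01 -0.07 -0.11] | shift(after rot) [-1.61 -0.16  2.46]
t 51.3 pos [ 0.4668 -0.2517  0.2751] w 0.256 | shift(before rot) [-3.45 -0.13  3.29] | rot [ 0.01 -0.07 -0.11] | shift(after rot) [-3.42 -0.16  3.31]
[ 0.62  0.81  0.37  1.53 -0.94  1.87  1.08]
```

```bash
python3 -m jog '{"delta_pos":[[-0.4,0,0.9],[-0.5,-0.1,0.9],[-0.7,0,0.7],[0,0,0]],"rotation":[[0,0,0],[0,0,0],[0,0,0],[0,0,0]],"grip":[1,1,1,1]}'
python3 -c "
from h import *
go([.47,-.205,.14],80,65)"
```

```text
time: 51.62
position: [0.473, -0.1993, 0.2001]
ee_rot: [-0.349, 0.646, 0.541, 0.41]
force: [-0.1, 0.4, -0.8]
grip_width: 0.25
grip_force: 58.9
t 51.6 pos [ 0.473  -0.1993  0.2001] w 0.25 | shift(before rot) [-1.9  -0.05  0.66] | rot [-0.06 -0.03 -0.06] | shift(after rot) [-1.9  -0.06  0.66]
```

```bash
python3 -m jog '{"delta_pos":[[-0.5,0,0.15],[-0.5,0,0.15],[-0.5,0,0.2],[-0.4,0,0.15],[0,0,0],[0,0,0]],"rotation":[[0,0,0],[0,0,0],[0,0,0],[0,0,0],[0,0,0],[0,0,0]],"grip":[1,1,1,1,1,1]}'
python3 -c "
from h import *
go([.47,-.205,.14],80,65)"
python3 -m jog '{"delta_pos":[[0,0,0],[0,0,0],[0,0,0],[0,0,0],[0,0,-0.5],[0,0,-1],[0.5,0,-1],[0.5,0,-1],[0.5,0,-1],[0,0,0]],"rotation":[[0,0,0],[0,0,0],[0,0,0],[0,0,0],[0,0,0],[0,0,0],[0,0,0],[0,0,0],[0,0,0],[0,0,0]],"grip":[0.1,0.1,0.1,0.1,0.1,0.1,0.1,0.1,0.1,0.1]}'
python3 - <<'E'
from h import *
p,d=grab_frame("scene");a=p[120:230,270:400]
q,d=grab_frame("top");b=q[170:280,290:420]
save("g.png",cv2.resize(np.hstack([a,b]),None,fx=3,fy=3))
P=cloud("top",d);[print(rect(x)) for x in comps(P,(.33,.66,-.32,.0),.102,.175)]
[print(rect(q)) for q in comps(P,(.33,.595,-.19,.13),.004,.05)]
go([.50,-.105,.2],-10,0);go([.5,-.018,.2],168,0)
print(np.round(readout.get_obs()['joint_positions'],2))
E
```

```text
time: 52.12
position: [0.4726, -0.21, 0.1439]
ee_rot: [-0.346, 0.646, 0.542, 0.412]
force: [0.1, 0.6, -0.7]
grip_width: 0.254
grip_force: 58.9
t 52.1 pos [ 0.4726 -0.21    0.1439] w 0.254 | shift(before rot) [-0.05 -0.11  0.19] | rot [ 0.01 -0.   -0.01] | shift(after rot) [-0.05 -0.11  0.19]
time: 52.95
position: [0.4532, -0.3183, 0.2457]
ee_rot: [-0.341, 0.648, 0.542, 0.411]
force: [0.7, -1.5, 0.3]
grip_width: 0.448
grip_force: 0.0
(array([ 481.8, -255.7]), array([86.8, 87.5]), 18.7, 308, np.float64(110.6))
(array([493. , -11.7]), array([ 40.7, 170.6]), 82.4, 549, np.float64(14.6))
(array([ 484. , -107.4]), array([ 27. , 172.5]), 80.6, 468, np.float64(15.4))
t 53.0 pos [ 0.4539 -0.3136  0.2421] w 0.452 | shift(before rot) [1.75 0.28 7.04] | rot [-10.07 -10.12  15.85] | shift(after rot) [ 0.31 -7.12  1.4 ]
t 53.0 pos [ 0.4539 -0.3136  0.2421] w 0.452 | shift(before rot) [ 2.96 -0.23  9.63] | rot [  9.91 -10.2  -15.55] | shift(after rot) [0.54 9.96 1.4 ]
[ 0.74  0.9   0.32  1.4  -0.89  1.89  1.1 ]
```

View pics/g.png

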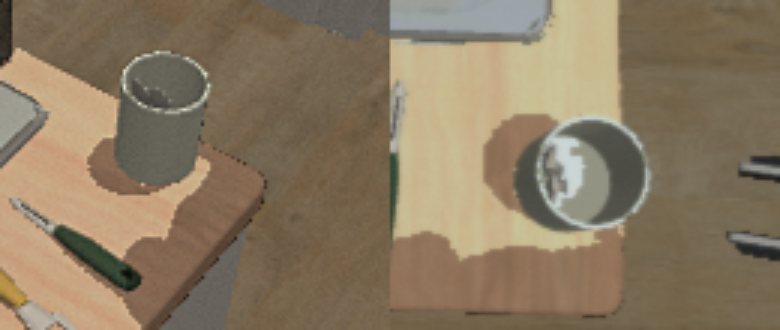

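```bash
python3 -m jog '{"delta_pos":[[0,0,0],[0,0,0],[0,0,0],[0,0,0],[0,0,0],[0,0,0],[0,0,0],[0,0,0],[0,0,0],[0,0,0],[0,0,0],[0,0,0],[0,0,0],[0,0,0],[0,0,0],[0,0,0],[0,0,0],[0,0,0],[0,0,0],[0,0,0]],"rotation":[[-0.48,-0.48,0.75],[-0.48,-0.48,0.75],[-0.48,-0.48,0.75],[-0.48,-0.48,0.75],[-0.48,-0.48,0.75],[-0.48,-0.48,0.75],[-0.48,-0.48,0.75],[-0.48,-0.48,0.75],[-0.48,-0.48,0.75],[-0.48,-0.48,0.75],[-0.48,-0.48,0.75],[-0.48,-0.48,0.75],[-0.48,-0.48,0.75],[-0.48,-0.48,0.75],[-0.48,-0.48,0.75],[-0.48,-0.48,0.75],[-0.48,-0.48,0.75],[-0.48,-0.48,0.75],[-0.48,-0.48,0.75],[-0.48,-0.48,0.75]],"grip":[0,0,0,0,0,0,0,0,0,0,0,0,0,0,0,0,0,0,0,0]}'
python3 -c "
from h import *
go([.513,-.112,.2],-9,0)"
```

```text
time: 54.72
position: [0.454, -0.3102, 0.2405]
ee_rot: [-0.02, 0.998, -0.052, 0.024]
force: [0.5, 0.2, -0.5]
grip_width: 0.501
grip_force: 0.0
t 54.7 pos [ 0.454  -0.3102  0.2405] w 0.501 | shift(before rot) [ 1.21 -6.71  1.69] | rot [-0.49 -0.51  0.62] | shift(after rot) [ 0.91 -6.83  1.35]
```

```bash
python3 -m jog '{"delta_pos":[[0,0,0],[0.13,-0.97,0],[0.13,-0.97,0],[0.13,-0.97,0],[0.13,-0.97,0],[0.13,-0.97,0],[0.13,-0.97,0.3],[0.13,-0.97,0.5],[0,0,0.8],[0,0,0]],"rotation":[[-0.49,-0.51,0.62],[0,0,0],[0,0,0],[0,0,0],[0,0,0],[0,0,0],[0,0,0],[0,0,0],[0,0,0],[0,0,0]],"grip":[0,0,0,0,0,0,0,0,0,0]}'
python3 - <<'E'
from h import *
for c in ("top","scene"):
    P=cloud(c,grab_frame(c)[1])
    for q in comps(P,(.36,.595,-.16,-.06),.004,.03): print(c,rect(q),q[:,0].min(),q[:,0].max(),np.polyfit(q[:,0],q[:,1],1))
go([.513,-.112,.1],-9,0)
E
```

```text
time: 55.55
position: [0.5105, -0.1105, 0.1893]
ee_rot: [-0.001, 0.997, -0.075, -0.002]
force: [-0.8, 0.9, -1.2]
grip_width: 0.503
grip_force: 0.0
scene (array([476.8, -98.7]), array([ 27.2, 156.9]), 85.6, 274, np.float64(14.5)) 0.3987485473954621 0.5547254705638109 [-0.14601315 -0.0301801 ]
t 55.6 pos [ 0.5117 -0.1146  0.1929] w 0.501 | shift(before rot) [ 0.03 -0.09  3.1 ] | rot [-0.    0.    0.02] | shift(after rot) [ 0.03 -0.09  3.1 ]
```

```bash
python3 -m jog '{"delta_pos":[[0.03,-0.15,0.8],[0,0,0.9],[0,0,0.9],[0,0,0.9],[0,0,0.9],[0,0,0.9],[0,0,0.4],[0,0,0],[0,0,0]],"rotation":[[0,0,0],[0,0,0],[0,0,0],[0,0,0],[0,0,0],[0,0,0],[0,0,0],[0,0,0],[0,0,0]],"grip":[-0.3,-0.3,-0.3,-0.3,-0.3,-0.3,-0.3,-0.3,-0.3]}'
python3 -c "
from h import *
go([.513,-.110,.004],-9,0)"
```

```text
time: 56.4
position: [0.5155, -0.1111, 0.0235]
ee_rot: [-0.0, 0.997, -0.078, 0.002]
force: [-1.2, -1.1, 0.2]
grip_width: 0.651
grip_force: 0.0
t 56.4 pos [ 0.5155 -0.1111  0.0235] w 0.651 | shift(before rot) [-0.09 -0.02  0.65] | rot [-0.01 -0.04  0.01] | shift(after rot) [-0.09 -0.02  0.65]
```

```bash
python3 -m jog '{"delta_pos":[[-0.05,0,0.3],[0,0,0.33],[0,0,0],[0,0,0],[0,0,0],[0,0,0],[0,0,0],[0,0,0],[0,0,0]],"rotation":[[0,0,0],[0,0,0],[0,0,0],[0,0,0],[0,0,0],[0,0,0],[0,0,0],[0,0,0],[0,0,0]],"grip":[-0.3,-0.3,-0.3,1,1,1,1,1,1]}'
python3 -m jog '{"delta_pos":[[0,0,-0.5],[0,0,-1],[0,0,-1],[0,0,-1],[0,0,-1],[0,0,-1],[0,0,-1],[0,0,-1],[0,0,-1],[0,0,-1],[-0.2,1,0],[-0.2,1,0],[-0.2,1,0],[-0.2,1,0],[-0.2,1,0],[0,0,0]],"rotation":[[0,0,0],[0,0,0],[0,0,0],[0,0,0],[0,0,0],[0,0,0],[0,0,0],[0,0,0],[0,0,0],[0,0,0],[0,0,0],[0,0,0],[0,0,0],[0,0,0],[0,0,0],[0,0,0]],"grip":[1,1,1,1,1,1,1,1,1,1,1,1,1,1,1,1]}'
python3 -m jog '{"delta_pos":[[0,0,0],[0,0,0],[0,0,0],[0,0,0],[0,0,0],[0,0,0],[0,0,0],[0,0,0],[0,0,0],[0,0,0],[0,0,0],[0,0,0],[0,0,0],[0,0,0],[0,0,0],[0,0,0],[0,0,0],[0,0,0],[0,0,0]],"rotation":[[0,0,-1],[0,0,-1],[0,0,-1],[0,0,-1],[0,0,-1],[0,0,-1],[0,0,-1],[0,0,-1],[0,0,-1],[0,0,-1],[0,0,-1],[0,0,-1],[0,0,-1],[0,0,-1],[0,0,-1],[0,0,-1],[0,0,-1],[0,0,-0.8],[0,0,0]],"grip":[1,1,1,1,1,1,1,1,1,1,1,1,1,1,1,1,1,1,1]}'
python3 - <<'E'
from h import *
go([.48,-.255,.30],80,0)
print(np.round(readout.get_obs()['joint_positions'],2))
E
```

```text
time: 57.15
position: [0.5141, -0.1099, 0.0041]
ee_rot: [-0.001, 0.997, -0.078, 0.002]
force: [-0.3, 0.5, 6.1]
grip_width: 0.267
grip_force: 59.6
time: 58.48
position: [0.4562, -0.2597, 0.289]
ee_rot: [0.001, 0.997, -0.082, 0.002]
force: [-1.0, -0.1, -0.9]
grip_width: 0.27
grip_force: 59.2
time: 60.07
position: [0.4597, -0.2533, 0.2881]
ee_rot: [0.0, 0.765, 0.644, 0.002]
force: [-0.5, 0.2, -1.7]
grip_width: 0.272
grip_force: 59.1
t 60.1 pos [ 0.4597 -0.2533  0.2881] w 0.272 | shift(before rot) [ 0.06  0.68 -0.39] | rot [ 0.03 -0.02  0.05] | shift(after rot) [ 0.06  0.68 -0.4 ]
[-0.17  0.31  0.74  1.84 -0.24  1.08  0.48]
```

```bash
python3 -m jog '{"delta_pos":[[0,0.6,-0.3],[0,0.6,-0.1],[0,0,0],[0,0,0],[0,0,0],[0,0,0],[0,0,0],[0,0,0],[0,0,0],[0,0,0],[0,0,0],[0,0,0],[0,0,0],[0,0,0],[0,0,0],[0,0,0]],"rotation":[[0,0,0],[0,0,0],[0,1,0],[0,1,0],[0,1,0],[0,1,0],[0,1,0],[0,1,0],[0,1,0],[0,1,0],[0,1,0],[0,1,0],[0,1,0],[0,1,0],[0,1,0],[0,0,0]],"grip":[1,1,1,1,1,1,1,1,1,1,1,1,1,1,1,1]}'
python3 -c "
from h import *
go([.5,-.2155,.22],80,65);go([.5,-.2155,.14],80,65)
print(np.round(readout.get_obs()['joint_positions'],2))"
```

```text
time: 61.4
position: [0.4938, -0.2608, 0.2967]
ee_rot: [-0.348, 0.646, 0.539, 0.413]
force: [-1.0, 1.2, -1.5]
grip_width: 0.269
grip_force: 59.3
t 61.4 pos [ 0.4938 -0.2608  0.2967] w 0.269 | shift(before rot) [-1.69 -0.05  2.45] | rot [ 0.   -0.07 -0.07] | shift(after rot) [-1.67 -0.06  2.46]
t 61.4 pos [ 0.4938 -0.2608  0.2967] w 0.269 | shift(before rot) [-4.11 -0.04  3.56] | rot [ 0.   -0.07 -0.07] | shift(after rot) [-4.09 -0.06  3.59]
[ 0.64  0.81  0.33  1.45 -0.96  1.89  0.99]
```

```bash
python3 -m jog '{"delta_pos":[[-0.4,0,0.8],[-0.5,0,0.8],[-0.7,0,0.8],[-0.4,0,0.2],[0,0,0]],"rotation":[[0,0,0],[0,0,0],[0,0,0],[0,0,0],[0,0,0]],"grip":[1,1,1,1,1]}'
python3 - <<'E'
from h import *
go([.5,-.2155,.14],80,65)
p,d=grab_frame("scene");a=p[120:230,270:400]
q,d=grab_frame("top");b=q[170:280,290:420]
save("i.png",cv2.resize(np.hstack([a,b]),None,fx=3,fy=3))
E
```

```text
time: 61.82
position: [0.503, -0.2135, 0.2109]
ee_rot: [-0.347, 0.645, 0.543, 0.411]
force: [-0.3, -0.6, -0.6]
grip_width: 0.272
grip_force: 59.3
t 61.8 pos [ 0.503  -0.2135  0.2109] w 0.272 | shift(before rot) [-2.18 -0.08  0.92] | rot [-0.04 -0.02 -0.  ] | shift(after rot) [-2.18 -0.09  0.92]
```

View pics/i.png

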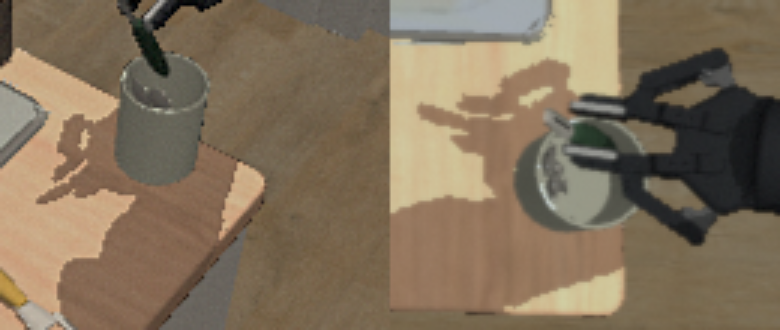

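The peeler's handle is entering the mouth, clear of the spoons, so I carry on down.

```bash
python3 -m jog '{"delta_pos":[[-0.5,0,0.2],[-0.5,0,0.2],[-0.5,0,0.2],[-0.4,0,0.2],[-0.2,0,0.1],[0,0,0]],"rotation":[[0,0,0],[0,0,0],[0,0,0],[0,0,0],[0,0,0],[0,0,0]],"grip":[1,1,1,1,1,1]}'
python3 -c "
from h import *
go([.5,-.2155,.14],80,65)"
python3 -m jog '{"delta_pos":[[0,0,0],[0,0,0],[0,0,0],[0,0,0],[0,0,-0.5],[0,0,-1],[0.5,0,-1],[0.5,0,-1],[0.5,0,-1],[0,0,0]],"rotation":[[0,0,0],[0,0,0],[0,0,0],[0,0,0],[0,0,0],[0,0,0],[0,0,0],[0,0,0],[0,0,0],[0,0,0]],"grip":[0.1,0.1,0.1,0.1,0.1,0.1,0.1,0.1,0.1,0.1]}'
python3 - <<'E'
from h import *
p,d=grab_frame("scene");a=p[90:220,260:400]
q,d=grab_frame("top");b=q[160:290,270:410]
save("j.png",cv2.resize(np.hstack([a,b]),None,fx=2.8,fy=2.8))
P=cloud("top",d);[print(rect(x),x[:,2].max()) for x in comps(P,(.33,.66,-.32,.0),.102,.175)]
[print(rect(q)) for q in comps(P,(.33,.595,-.15,.13),.004,.05)]
go([.45,-.0,.2],168,0)
E
```

```text
time: 62.42
position: [0.5031, -0.2176, 0.1433]
ee_rot: [-0.345, 0.645, 0.543, 0.412]
force: [-1.0, -0.6, -0.7]
grip_width: 0.273
grip_force: 59.4
t 62.4 pos [ 0.5031 -0.2176  0.1433] w 0.273 | shift(before rot) [-0.08 -0.11  0.09] | rot [-0.   -0.01  0.02] | shift(after rot) [-0.08 -0.11  0.09]
time: 63.25
position: [0.4841, -0.3258, 0.2472]
ee_rot: [-0.34, 0.647, 0.544, 0.412]
force: [-0.6, -0.9, 0.5]
grip_width: 0.453
grip_force: 0.0
(array([ 481.6, -255.7]), array([87. , 87.7]), 20.8, 366, np.float64(111.0)) 0.1638714874646462
(array([495.3, -12. ]), array([ 43.2, 172.5]), 80.9, 534, np.float64(14.9))
t 63.4 pos [ 0.4847 -0.3211  0.2434] w 0.449 | shift(before rot) [ 3.08 -3.01  9.97] | rot [  9.92 -10.18 -15.5 ] | shift(after rot) [ 3.36 10.23  1.45]
```

View pics/j.png

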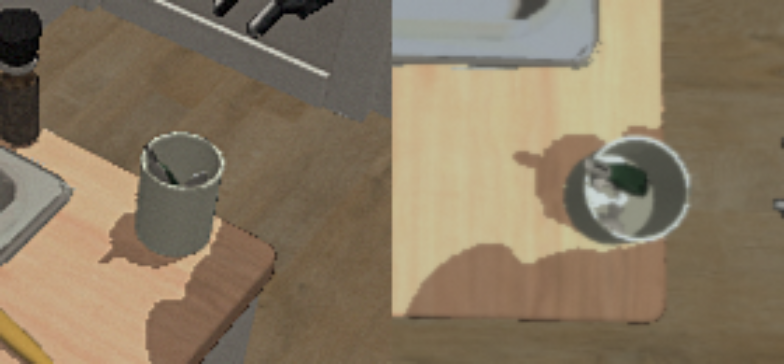

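```bash
python3 -m jog '{"delta_pos":[[0,0,0],[0,0,0],[0,0,0],[0,0,0],[0,0,0],[0,0,0],[0,0,0],[0,0,0],[0,0,0],[0,0,0],[0,0,0],[0,0,0],[0,0,0],[0,0,0],[0,0,0],[0,0,0],[0,0,0],[0,0,0],[0,0,0],[0,0,0]],"rotation":[[0.47,-0.48,-0.74],[0.47,-0.48,-0.74],[0.47,-0.48,-0.74],[0.47,-0.48,-0.74],[0.47,-0.48,-0.74],[0.47,-0.48,-0.74],[0.47,-0.48,-0.74],[0.47,-0.48,-0.74],[0.47,-0.48,-0.74],[0.47,-0.48,-0.74],[0.47,-0.48,-0.74],[0.47,-0.48,-0.74],[0.47,-0.48,-0.74],[0.47,-0.48,-0.74],[0.47,-0.48,-0.74],[0.47,-0.48,-0.74],[0.47,-0.48,-0.74],[0.47,-0.48,-0.74],[0.47,-0.48,-0.74],[0.47,-0.48,-0.74]],"grip":[-1,-1,-1,-1,-1,-1,-1,-1,-1,-1,-1,-1,-1,-1,-1,-1,-1,-1,-1,-1]}'
python3 -c "
from h import *
go([.467,-.008,.22],171,0)
print(np.round(readout.get_obs()['joint_positions'],2))"
```

```text
time: 65.02
position: [0.4851, -0.3175, 0.2413]
ee_rot: [-0.021, 0.132, 0.991, 0.028]
force: [-0.4, 0.4, -0.6]
grip_width: 0.999
grip_force: 0.0
t 65.0 pos [ 0.4851 -0.3175  0.2413] w 0.999 | shift(before rot) [3.23 9.75 1.35] | rot [ 0.6  -0.53 -1.23] | shift(after rot) [ 2.21 10.09  0.71]
[ 0.38  0.44  0.2   1.68 -0.13  1.09  1.93]
```

```bash
python3 -m jog '{"delta_pos":[[0,0,0],[0,0,0],[0.22,0.99,0],[0.22,0.99,0],[0.22,0.99,0],[0.22,0.99,0],[0.22,0.99,0],[0.22,0.99,0],[0.22,0.99,0],[0.22,0.99,0],[0.22,0.99,0.4],[0.22,0.99,0.7],[0,0,0.6],[0,0,0],[0,0,0]],"rotation":[[0.3,-0.27,-0.6],[0.3,-0.27,-0.6],[0,0,0],[0,0,0],[0,0,0],[0,0,0],[0,0,0],[0,0,0],[0,0,0],[0,0,0],[0,0,0],[0,0,0],[0,0,0],[0,0,0],[0,0,0]],"grip":[-1,-1,-1,-1,-1,-1,-1,-1,-1,-1,-1,-1,-1,-1,-1]}'
python3 - <<'E'
from h import *
p,d=grab_frame("top")
for c in ("top","scene"):
    P=cloud(c,d if c=="top" else grab_frame(c)[1])
    for q in comps(P,(.36,.60,-.08,.07),.004,.03): print(c,rect(q),q[:,0].min(),q[:,0].max(),np.polyfit(q[:,0],q[:,1],1))
go([.467,-.008,.1],171,0)
E
```

```text
time: 66.27
position: [0.4675, -0.0151, 0.1904]
ee_rot: [-0.001, 0.082, 0.997, -0.0]
force: [1.1, 0.2, 0.4]
grip_width: 1.0
grip_force: 0.0
scene (array([495.7, -16.3]), array([ 39.9, 161.8]), 76.8, 344, np.float64(13.9)) 0.42131932695910107 0.5770029077862582 [-0.19202782  0.08522985]
t 66.4 pos [ 0.4692 -0.016   0.1919] w 1.002 | shift(before rot) [0.12 0.25 3.06] | rot [ 0.    0.02 -0.1 ] | shift(after rot) [0.11 0.25 3.06]
```

```bash
python3 -m jog '{"delta_pos":[[0.1,0.27,0.5],[0,0,0.95],[0,0,0.95],[0,0,0.95],[0,0,0.95],[0,0,0.95],[0,0,0.4],[0,0,0],[0,0,0]],"rotation":[[0,0,0],[0,0,0],[0,0,0],[0,0,0],[0,0,0],[0,0,0],[0,0,0],[0,0,0],[0,0,0]],"grip":[-1,-1,-1,-1,-1,-1,-1,-1,-1]}'
python3 -c "
from h import *
go([.467,-.007,.004],170,0)"
```

```text
time: 67.12
position: [0.4681, -0.0074, 0.0223]
ee_rot: [0.001, 0.083, 0.997, 0.0]
force: [-0.1, -0.7, 0.5]
grip_width: 1.001
grip_force: 0.0
t 67.1 pos [ 0.4681 -0.0074  0.0223] w 1.001 | shift(before rot) [0.04 0.01 0.61] | rot [0.   0.02 0.1 ] | shift(after rot) [0.04 0.01 0.61]
```

```bash
python3 -m jog '{"delta_pos":[[0.04,0,0.3],[0,0,0.33],[0,0,0],[0,0,0],[0,0,0],[0,0,0],[0,0,0],[0,0,0],[0,0,0]],"rotation":[[0,0,0],[0,0,0],[0,0,0],[0,0,0],[0,0,0],[0,0,0],[0,0,0],[0,0,0],[0,0,0]],"grip":[-1,-1,-1,1,1,1,1,1,1]}'
python3 -m jog '{"delta_pos":[[0,0,-0.5],[0,0,-1],[0,0,-1],[0,0,-1],[0,0,-1],[0,0,-1],[0,0,-1],[0,0,-1],[0,0,-1],[0,0,-1],[0,-1,0],[0,-1,0],[0,-1,0],[0,-1,0],[0,-1,0],[0,-1,0],[0,-1,0],[0,-1,0],[0,0,0]],"rotation":[[0,0,0],[0,0,0],[0,0,0],[0,0,0],[0,0,0],[0,0,0],[0,0,0],[0,0,0],[0,0,0],[0,0,0],[0,0,0],[0,0,0],[0,0,0],[0,0,0],[0,0,0],[0,0,0],[0,0,0],[0,0,0],[0,0,0]],"grip":[1,1,1,1,1,1,1,1,1,1,1,1,1,1,1,1,1,1,1]}'
python3 -m jog '{"delta_pos":[[0,0,0],[0,0,0],[0,0,0],[0,0,0],[0,0,0],[0,0,0],[0,0,0],[0,0,0],[0,0,0],[0,0,0],[0,0,0],[0,0,0],[0,0,0],[0,0,0],[0,0,0],[0,0,0],[0,0,0],[0,0,0],[0,0,0]],"rotation":[[0,0,1],[0,0,1],[0,0,1],[0,0,1],[0,0,1],[0,0,1],[0,0,1],[0,0,1],[0,0,1],[0,0,1],[0,0,1],[0,0,1],[0,0,1],[0,0,1],[0,0,1],[0,0,1],[0,0,1],[0,0,1],[0,0,0]],"grip":[1,1,1,1,1,1,1,1,1,1,1,1,1,1,1,1,1,1,1]}'
python3 - <<'E'
from h import *
go([.48,-.255,.31],80,0)
print(np.round(readout.get_obs()['joint_positions'],2))
E
```

```text
time: 67.87
position: [0.4667, -0.0064, 0.0036]
ee_rot: [0.001, 0.083, 0.997, 0.0]
force: [-0.9, -0.4, 7.6]
grip_width: 0.463
grip_force: 60.3
time: 69.45
position: [0.4243, -0.2494, 0.288]
ee_rot: [0.001, 0.086, 0.996, -0.001]
force: [-0.7, -0.3, -1.3]
grip_width: 0.468
grip_force: 61.2
time: 71.03
position: [0.4264, -0.2428, 0.2877]
ee_rot: [0.0, 0.764, 0.645, 0.001]
force: [-0.2, 1.0, -1.1]
grip_width: 0.462
grip_force: 61.1
t 71.0 pos [ 0.4264 -0.2428  0.2877] w 0.462 | shift(before rot) [-0.1   1.83 -0.74] | rot [ 0.01 -0.01  0.08] | shift(after rot) [-0.09  1.83 -0.74]
[ 0.05  0.2   0.44  1.91 -0.1   1.05  0.36]
```

Run:
```python
from h import *
for c in("top","scene"):
    P=cloud(c,grab_frame(c)[1])
    m=(np.hypot(P[...,0]-.4815,P[...,1]+.2555)<.075)&(P[...,2]>.02)&(P[...,2]<.18)
    q=P[m]
    for z in np.arange(.03,.18,.015):
        s=q[(q[:,2]>=z)&(q[:,2]<z+.015)]; s=s[np.hypot(s[:,0]-.4815,s[:,1]+.2555)<.034] if z<.115 else s
        if len(s): print(c,round(z,3),len(s),((s[:,:2].mean(0)-[.4815,-.2555])*1e3).round(0),(s[:,:2].std(0)*1e3).round(0))
```

```text
top 0.03 20 [  9. -19.] [7. 8.]
top 0.045 18 [ 10. -11.] [7. 8.]
top 0.06 19 [ 9. -6.] [7. 7.]
top 0.075 29 [10.  4.] [7. 7.]
top 0.09 44 [10. 16.] [6. 9.]
top 0.105 33 [10. 21.] [11.  5.]
top 0.12 40 [-13.  28.] [22.  7.]
top 0.135 12 [14. 41.] [4. 2.]
top 0.15 14 [14. 49.] [3. 2.]
scene 0.06 2 [2. 1.] [1. 2.]
scene 0.075 8 [7. 1.] [ 7. 16.]
scene 0.09 19 [-7. 17.] [16.  6.]
scene 0.105 10 [-15.  19.] [19.  5.]
scene 0.12 25 [ 3. 35.] [19.  8.]
scene 0.135 5 [16. 42.] [5. 2.]
scene 0.15 5 [17. 49.] [3. 2.]
```

```bash
python3 -m jog '{"delta_pos":[[0,0.9,-0.4],[0,0.9,-0.4],[0,0,0],[0,0,0],[0,0,0],[0,0,0],[0,0,0],[0,0,0],[0,0,0],[0,0,0],[0,0,0],[0,0,0],[0,0,0],[0,0,0],[0,0,0],[0,0,0]],"rotation":[[0,0,0],[0,0,0],[0,1,0],[0,1,0],[0,1,0],[0,1,0],[0,1,0],[0,1,0],[0,1,0],[0,1,0],[0,1,0],[0,1,0],[0,1,0],[0,1,0],[0,1,0],[0,0,0]],"grip":[1,1,1,1,1,1,1,1,1,1,1,1,1,1,1,1]}'
python3 -c "
from h import *
go([.4825,-.227,.14],80,65)
print(np.round(readout.get_obs()['joint_positions'],2))"
```

```text
time: 72.47
position: [0.4784, -0.2531, 0.3084]
ee_rot: [-0.349, 0.643, 0.543, 0.411]
force: [-1.0, 0.7, -1.5]
grip_width: 0.462
grip_force: 61.2
t 72.5 pos [ 0.4784 -0.2531  0.3084] w 0.462 | shift(before rot) [-4.73  0.01  3.14] | rot [-0.09 -0.07  0.01] | shift(after rot) [-4.72 -0.01  3.17]
[ 0.7   0.76  0.24  1.48 -0.9   1.86  0.97]
```

```bash
python3 -m jog '{"delta_pos":[[-0.2,0,0.8],[-0.3,0,0.8],[-0.4,0,0.8],[-0.4,0,0.7],[0,0,0],[0,0,0]],"rotation":[[-0.05,0,0],[0,0,0],[0,0,0],[0,0,0],[0,0,0],[0,0,0]],"grip":[1,1,1,1,1,1]}'
python3 - <<'E'
from h import *
go([.4825,-.227,.14],80,65)
p,d=grab_frame("scene");a=p[90:220,260:400]
q,d=grab_frame("top");b=q[160:290,270:410]
save("k.png",cv2.resize(np.hstack([a,b]),None,fx=2.8,fy=2.8))
E
```

```text
time: 72.97
position: [0.4914, -0.1852, 0.2375]
ee_rot: [-0.345, 0.644, 0.546, 0.411]
force: [-0.6, -1.6, -0.3]
grip_width: 0.463
grip_force: 61.3
t 73.0 pos [ 0.4914 -0.1852  0.2375] w 0.463 | shift(before rot) [-3.55 -0.08  0.09] | rot [-0.06  0.02  0.08] | shift(after rot) [-3.55 -0.05  0.08]
```

View pics/k.png

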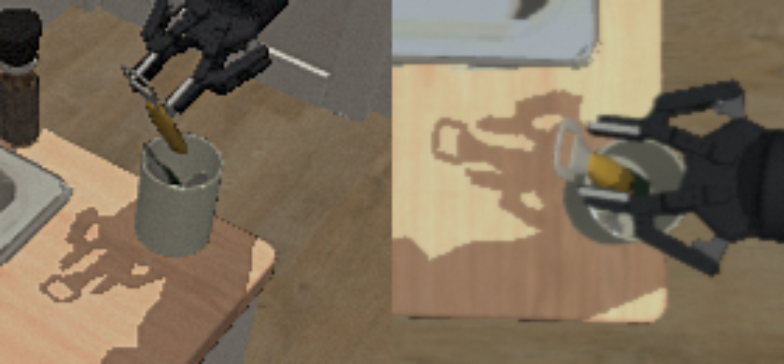

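Aligned: the yellow handle is above the mouth, just over the peeler. Next I slide it down along its own axis, watching the force.

```bash
python3 -m jog '{"delta_pos":[[-0.5,0,0],[-0.5,0,0],[-0.4,0,0],[-0.3,0,0],[0,0,0]],"rotation":[[0,0,0],[0,0,0],[0,0,0],[0,0,0],[0,0,0]],"grip":[1,1,1,1,1]}'
python3 -m jog '{"delta_pos":[[-0.3,0,0],[-0.3,0,0],[-0.3,0,0],[0,0,0]],"rotation":[[0,0,0],[0,0,0],[0,0,0],[0,0,0]],"grip":[1,1,1,1]}'
python3 -c "
from h import *
go([.4825,-.227,.14],80,65)"
```

```text
time: 73.48
position: [0.4875, -0.2079, 0.1898]
ee_rot: [-0.345, 0.645, 0.544, 0.411]
force: [-0.4, -2.4, -0.8]
grip_width: 0.465
grip_force: 61.3
time: 73.82
position: [0.4856, -0.2186, 0.1648]
ee_rot: [-0.346, 0.644, 0.544, 0.411]
force: [-0.0, -3.1, -0.6]
grip_width: 0.465
grip_force: 61.5
t 73.8 pos [ 0.4856 -0.2186  0.1648] w 0.465 | shift(before rot) [-0.87 -0.06  0.08] | rot [-0.04  0.    0.04] | shift(after rot) [-0.87 -0.05  0.08]
```

```bash
python3 -m jog '{"delta_pos":[[-0.25,0,-0.05],[-0.25,0,0],[0,0,0]],"rotation":[[0,0,0],[0,0,0],[0,0,0]],"grip":[1,1,1]}'
python3 -m jog '{"delta_pos":[[-0.2,0,-0.03],[-0.15,0,0],[0,0,0]],"rotation":[[0,0,0],[0,0,0],[0,0,0]],"grip":[1,1,1]}'
```

```text
time: 74.07
position: [0.4844, -0.2257, 0.152]
ee_rot: [-0.346, 0.644, 0.544, 0.411]
force: [0.1, -1.7, -1.3]
grip_width: 0.464
grip_force: 61.4
time: 74.32
position: [0.4842, -0.2302, 0.1441]
ee_rot: [-0.346, 0.643, 0.544, 0.412]
force: [0.5, -0.8, 0.6]
grip_width: 0.464
grip_force: 61.3
```

```bash
python3 -m jog '{"delta_pos":[[-0.2,0,0],[-0.15,0,0],[0,0,0]],"rotation":[[0,0,0],[0,0,0],[0,0,0]],"grip":[1,1,1]}'
python3 -m jog '{"delta_pos":[[0,0,0],[0,0,0],[0,0,0],[0,0,0],[0,0,0],[0,0,-0.5],[0,0,-1],[0.5,0,-1],[0.5,0,-1],[0.5,0,-1],[0,0,0]],"rotation":[[0,0,0],[0,0,0],[0,0,0],[0,0,0],[0,0,0],[0,0,0],[0,0,0],[0,0,0],[0,0,0],[0,0,0],[0,0,0]],"grip":[-0.4,-0.4,-0.4,-0.4,-0.4,-0.4,-0.4,-0.4,-0.4,-0.4,-0.4]}'
python3 - <<'E'
from h import *
p,d=grab_frame("scene");a=p[90:220,260:400]
q,d=grab_frame("top");b=q[160:290,270:410]
save("l.png",cv2.resize(np.hstack([a,b]),None,fx=2.8,fy=2.8))
P=cloud("top",d);[print(rect(x),x[:,2].max()) for x in comps(P,(.33,.66,-.32,.4),.102,.2)]
E
```

```text
time: 74.57
position: [0.4856, -0.2324, 0.1389]
ee_rot: [-0.347, 0.64, 0.545, 0.416]
force: [4.1, 3.4, 15.8]
grip_width: 0.467
grip_force: 61.5
time: 75.48
position: [0.4648, -0.3424, 0.2366]
ee_rot: [-0.341, 0.646, 0.545, 0.411]
force: [0.9, -1.0, -0.1]
grip_width: 0.698
grip_force: 0.0
(array([560.4, 264.1]), array([44.4, 42.7]), 48.5, 298, np.float64(118.8)) 0.12375744280711297
(array([509. , 263.9]), array([42.8, 43.6]), 73.8, 306, np.float64(118.6)) 0.12425452154564194
(array([ 483.6, -253.1]), array([93.5, 89.1]), 44.7, 507, np.float64(114.2)) 0.19605098771193746
(array([457.2, 262.2]), array([43.7, 43.4]), 48.1, 314, np.float64(118.8)) 0.12453307880223122
```

View pics/l.png

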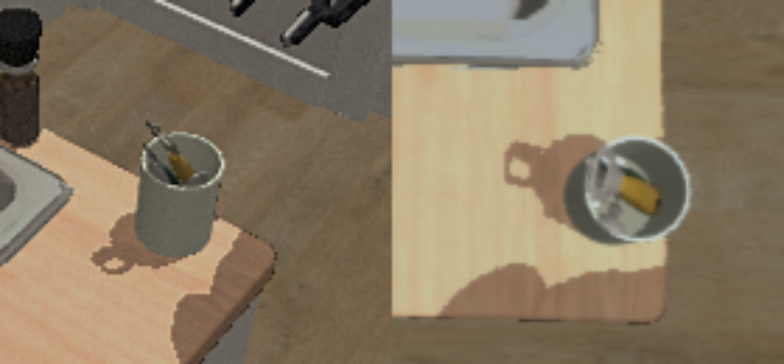

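Run:
```python
from h import *
p,d=grab_frame("top");P=cloud("top",d)
h=cv2.cvtColor(p,cv2.COLOR_RGB2HSV)
m=(abs(h[...,0].astype(int)-23)<7)&(h[...,1]>150)&(np.hypot(P[...,0]-.4815,P[...,1]+.2555)<.06)
q=P[m];print(len(q),np.percentile(q[:,2],[0,10,50,100]).round(3),((q[np.argsort(q[:,2])[:10],:2].mean(0)-[.4815,-.2555])*1e3).round(0),((q[np.argsort(q[:,2])[-10:],:2].mean(0)-[.4815,-.2555])*1e3).round(0))
for c in("top","scene"):
  if c=="scene": grab_frame(c)
  for n in("opener_handle_end","peeler_handle_end","spoon1","pot"):
    print(c,n,[(round(r["score"],2),np.round(r["xy"])) for r in tip_of(c,n)[:2]])
s=readout.get_obs();print(s["time"],s["position"])
```

```text
117 [0.056 0.068 0.104 0.136] [ -7. -28.] [ 1. 14.]
top opener_handle_end [(0.73, array([358., 232.]))]
top peeler_handle_end [(0.54, array([348., 224.])), (0.37, array([357., 230.]))]
top spoon1 [(0.75, array([146., 213.])), (0.42, array([352., 235.]))]
top pot [(0.88, array([348., 230.]))]
scene opener_handle_end [(0.56, array([326., 161.]))]
scene peeler_handle_end []
scene spoon1 [(0.48, array([315., 161.])), (0.38, array([326., 161.]))]
scene pot [(0.62, array([324., 171.])), (0.58, array([144., 246.]))]
76.0833 [ 0.46568983 -0.33637293  0.23239484]
```

```bash
python3 -m jog '{"delta_pos":[[0,0,-1],[0,0,-1],[0,0,0],[0,0,0]],"rotation":[[0,0,0],[0,0,0],[0,0,0],[0,0,0]],"grip":[-0.4,-0.4,-0.4,-0.4]}'; python3 -c "
from cell import bot
print(bot.close_job())"
```

```text
time: 76.42
position: [0.4553, -0.3929, 0.2588]
ee_rot: [-0.344, 0.644, 0.544, 0.413]
force: [-0.2, 0.3, -1.1]
grip_width: 0.7
grip_force: 0.0
the job is handed in; nothing more can be done
None
```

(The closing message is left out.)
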